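Set a double lid on the wafer chuck and take the outer hood off

ROBOT

A 7-joint arm with a two-finger parallel gripper is mounted at the origin on the work surface. World frame = base frame: x ahead of the robot, y to its left, z up, the work surface at z = 0. Lengths are in m, angles in rad, forces in N, time in s.
With the tool pointing down it reaches from about 0.425 to 0.825 m from the base axis. Payload 3.6 kg.
Tool frame: the origin (TCP) lies midway between the tips of the shut fingers; the grasp point (between the pads) lies 19 mm behind it; z points along the fingers, x is the direction in which the jaws open and shut, and the axes are right-handed (so a half turn about z gives the same grasp; the last joint's range is limited). The gripper opens to 93 mm and grips with 3 to 60 N. Pads are 15 mm wide; open, the fingers measure 128 mm over their backs; the gripper's body (75 mm by 188 mm) begins 65 mm behind the grasp point.
Start: joints at [1.089, 0.615, -0.013, 1.423, 0.008, 1.103, -0.04], TCP at [0.286, -0.584, 0.18] pointing down, gripper open.
Joint ranges: [-3.12, 3.12], [-0.3, 2.06], [-1.34, 1.32], [0.26, 2.42], [-1.36, 4.5], [0.01, 1.98], [-2.84, 2.84]. Speed limits (rad/s): [2.79, 2.79, 3.14, 3.14, 3.14, 3.14, 3.14].

INTERFACE

Orientations are given as [roll, pitch, yaw] about the fixed x, y, z axes, in that order (R = Rz(yaw) Ry(pitch) Rx(roll)).
In Python, from workcell import status, eyes, bot gives the robot as it stands.
- The arm moves only by the tool step_arm, never from a script. Its arguments are lists of equal length, an entry for each row: "turn": the turn, a rotation vector about the tool's x, y, z in degrees, a list of three; "slide": the shift along the tool's x, y, z in mm, a list of three; "gripper": the finger opening in mm, from 0 to 93. A call has 1 to 10 rows; each row shifts and turns the commanded pose from where the row before left it, along the tool's axes as they then stand; what a row does not reach is not made up. A row lasts 1/8 s, in which the tool goes at most 62.5 mm and 10.7 degrees, less where a joint would pass 70% of its speed; a pose out of reach is approached as far as the arm can. A call is refused whole if a number of a shift passes 62.5 or a number of a turn 10.7, either way. A call with a gripper value outside its range is refused whole. The fingers move at their own pace and stop on an object; "squeeze" is the grip in N (left out, the last holds). Time passes only in rows, so rows that do not move let the fingers close. It gives the time, the measured TCP pose, the force and the opening at its end, in the units of the state.
- status.state(): the state, without advancing time (a new reading comes with each control period).
- eyes.grab_frame(name): name is "scene" or "top" or "wrist"; returns a dict with "img" (420x560x3 uint8, red, green, blue), "K" (3x3 intrinsics, pixels), "D" ([k1, k2, p1, p2, k3] as OpenCV has them; the pictures are not rectified), "extrinsics" (4x4, takes a point from world to camera coordinates). Camera axes: x right, y up, looking along -z (the intrinsics and any distortion apply to the point x, -y, -z); pixel columns grow to the right and rows downward; lengths in m; the calibration is good to about 2 mm. A picture is of the moment at which its call begins. There is no depth.
- bot.finish_job(): hands the job in, once; it reports no verdict.
The state is a dict: "t": time; "qpos": joint angles; "qvel": joint speeds; "joint_torque": joint torques, N m; "position": TCP position; "orientation": TCP orientation; "force": force on the tool from outside, world axes, zero at the start; "ft_torque": the same for the moment, N m; "opening": finger opening in m.
Only numpy, scipy, OpenCV 4.12 (cv2) and the standard library are available. Lean on these libraries where they do the work, as an engineer would, in place of code of your own. Each camera call takes 0.05 s, during which the arm holds its last target.

TASK

Pick up the nested double lid by the inner lid's round knob, the hood riding along on it, lower it gently onto the wafer chuck until the inner lid is fully seated, and let go of the knob. Then take the hood by one of its upright ears and lift it off alone, leaving the inner lid seated and undisturbed. Finish while holding the hood still and level over the chuck, its lower edge at least 20 mm above the knob, and leave everything else on the bench in place.

Things in the scene. Friction and masses are not known exactly. Their poses are not given: they have to be found in the camera images.
- inner_lid: Loose lid, 140-280 g, white plastic: round flange 100 mm across, 6 mm thick; below it a plug 8 mm deep, 82 mm across tapering to 74; on top a central bare-metal knob. Origin: centre of the flange's underside (seating face), z up. Starts seated on the stand with the hood on it.
- knob_top (a point): Centre of the top face of the inner lid's knob, 52 mm above the lid's origin. The knob is upright and round, 22 mm across, and stands 42 mm proud of the hood's top plate while nested.
- hood: Loose bare-metal hood, 140-280 g, resting unfastened on the flange: round plate 114 mm across, 4 mm thick, with a 44 mm hole the knob stands through; its skirt hangs 16 mm below the plate's underside, 3 mm clear of flange and rim all round. Origin: centre of the plate's underside (nested: 6 mm above the inner lid's origin); x through both ears, z up.
- ear_a (a point): Top centre of the ear at hood x = +45 mm: an upright metal plate on the hood, 24 mm long along hood x (radially), 10 mm thick along hood y, rising 38 mm from the plate's top. This point is 42 mm above the hood's origin. Its axes are the hood's.
- ear_b (a point): Same for the other, equal ear, at hood x = -45 mm.
- chuck: Fixed wafer chuck: cream square plate 130 x 130 x 16 mm with a round body 100 mm across on it, holding a dark patterned wafer in its recess. Origin: centre of the underside, on the bench; z up.
- chuck_seat (a point): Centre of the chuck's mouth, level with its rim 60 mm above the bench. Rim 100 mm outside and 88 mm inside diameter, recess 20 mm deep; the lid's plug enters with 3 mm clearance all round. With the inner lid seated, its origin lies here; any yaw will do.
- stand: Fixed dark steel parking stand: foot disc 128 mm across and 10 mm thick with a ring 100 mm across on it. Origin: centre of the underside, on the bench; z up.
- stand_seat (a point): Centre of the stand's rim, 40 mm above the bench, where the inner lid rests at the start. Same rim diameters as the chuck's; recess 18 mm deep.
- objective: Bystander: steel microscope objective standing upright, 32 mm across, 44 mm tall. Origin: centre of its foot.
- jar: Bystander: small amber jar, 38 mm across, 55 mm tall. Origin: centre of its foot.
- chip_tray: Bystander: black divided tray, 90 x 70 x 22 mm. Origin: centre of its underside.
- screwdriver: Bystander: screwdriver lying flat, 160 mm long. Origin: near its middle, on the bench; x along it.
- wafer_case: Bystander: closed grey flat case, 110 x 110 x 24 mm. Origin: centre of its underside.
- adapter_ring: Bystander: brass ring lying flat, 64 mm across, 14 mm tall. Origin: centre of its underside.
- swab_cup: Bystander: white cup, 60 mm across, 70 mm tall. Origin: centre of its underside.
Not all that is in view belongs to the job. Leave any green or turquoise look-alike of the hood alone.

How it is judged:
By the outcome, as a careful person would: the job done as asked, in the order asked, and still so for the second after the job is handed in, while the arm keeps its last pose, push and grip.
It also fails if it takes over 58 s, if anything falls off the work surface, if the arm or the gripper's body presses on something with over 40 N, if the wrist force passes 120 N, or if a joint passes its speed limit or range.

## Working session

There is one attempt and no reset: what is moved stays moved. The work goes in short steps, Python scripts to look and compute and a tool call to move; the robot and the scene stay as the last step left them, time stands still between calls to the robot, and variables do not carry over. Pictures are saved under pics/ and viewed, and the job is handed in when it is done.

Besides the shell and the picture viewer there is one more tool, called after "Request:" as name(argument=value, ...), one argument or row to a line, values as JSON. step_arm: Moves the arm, as the interface text tells. Its arguments: {"type":"object","properties":{"turn":{"type":"array"},"slide":{"type":"array"},"gripper":{"type":"array"},"squeeze":{"type":"number"}},"required":["turn","slide","gripper"]}

```bash
ls; mkdir -p pics; python3 - <<'E'
from workcell import status, eyes, bot
import cv2,pickle
print(status.state())
for n in ["scene","top","wrist"]:
    f=eyes.grab_frame(n); cv2.imwrite(f"pics/{n}0.png",f["img"][:,:,::-1]); pickle.dump(f,open(f"{n}0.pkl","wb"))
    print(n,f["K"],f["D"],f["extrinsics"])
E
```

```text
pics
{'t': 0.0, 'qpos': array([ 1.08947262,  0.6159251 , -0.01261075,  1.42489272,  0.00811478,
        1.10338169, -0.04042513]), 'qvel': array([-0.00039966, -0.00093599, -0.00240808, -0.0008996 , -0.00096776,
       -0.00105839,  0.00112063]), 'joint_torque': array([-8.19270326e-05, -4.58930862e+01,  2.09224708e-01, -1.65741938e+01,
       -6.09703199e-02,  2.05758470e-02,  2.25430726e-04]), 'position': array([ 0.28515797, -0.58312397,  0.17907954]), 'orientation': array([ 3.14153963e+00,  2.55582470e-03, -1.11592926e+00]), 'force': array([ 0.00779106,  0.06532819, -0.05631955]), 'ft_torque': array([0.03447466, 0.03303794, 0.02163066]), 'opening': 0.09249649525063484}
scene [[531.10648781   0.         280.89612605]
 [  0.         531.10648781 201.97211771]
 [  0.           0.           1.        ]] [0.06630036 0.         0.         0.         0.        ] [[-0.22396908  0.97438544 -0.02026995  0.1527963 ]
 [-0.51943866 -0.1017468   0.84842859  0.19867062]
 [ 0.82463406  0.20055077  0.5289216  -1.950019  ]
 [ 0.          0.          0.          1.        ]]
top [[438.57479437   0.         275.79546835]
 [  0.         438.57479437 211.61850149]
 [  0.           0.           1.        ]] [-0.05927165  0.          0.          0.          0.        ] [[ 0.00541923 -0.99983744 -0.0171967   0.00425404]
 [ 0.99773907  0.00425425  0.06707195 -0.55786632]
 [-0.06698788 -0.0175213   0.99759993 -1.22856455]
 [ 0.          0.          0.          1.        ]]
wrist [[340.88609684   0.         283.30663048]
 [  0.         340.88609684 209.15069627]
 [  0.           0.           1.        ]] [0.00466538 0.         0.         0.         0.        ] [[ 0.43976433 -0.89810865 -0.00286223 -0.64762837]
 [ 0.86963464  0.42661371 -0.24846797  0.03002064]
 [ 0.2243723   0.10677825  0.96863588 -0.39125336]
 [ 0.          0.          0.          1.        ]]
```

View pics/scene0.png

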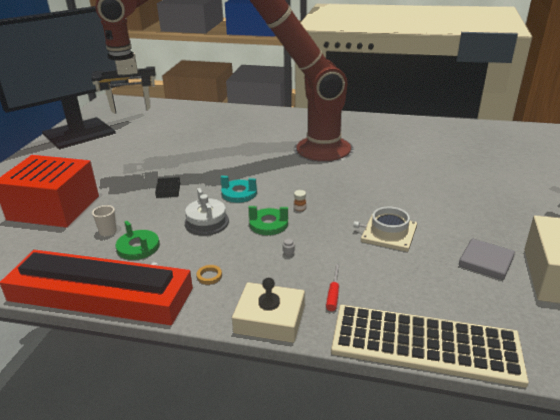

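View pics/top0.png

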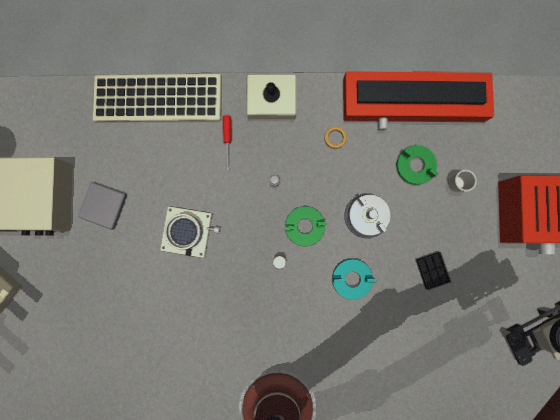

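View pics/wrist0.png

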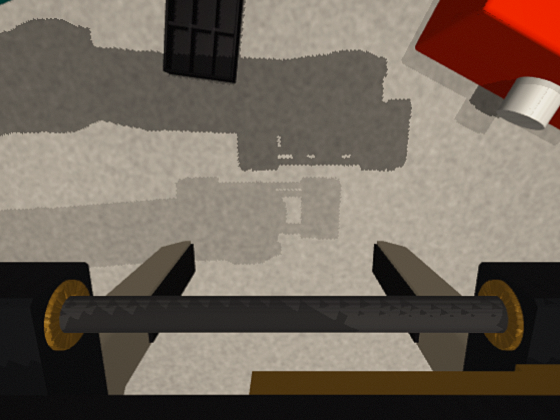

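The candidates in the top view are the bare-metal assembly with a knob on the dark stand at (369,214), green look-alikes at (305,226) and (417,165), and a turquoise one at (353,279). I choose the metal one at (369,214). The chuck is at (185,230). Next I check close crops.

```bash
cat > h.py <<'E'
import numpy as np, cv2, pickle
def ray(f,uv):
    p=cv2.undistortPoints(np.array([[uv]],float),f["K"],f["D"])[0,0]
    d=np.array([p[0],-p[1],-1.0]); E=f["extrinsics"]; R=E[:3,:3]; t=E[:3,3]
    return -R.T@t, R.T@d/np.linalg.norm(d)
def onz(f,uv,z):
    o,d=ray(f,uv); return o+d*(z-o[2])/d[2]
def tri(fa,ua,fb,ub):
    o1,d1=ray(fa,ua);o2,d2=ray(fb,ub)
    A=np.stack([d1,-d2],1); s=np.linalg.lstsq(A,o2-o1,rcond=None)[0]
    a=o1+s[0]*d1;b=o2+s[1]*d2; return (a+b)/2,np.linalg.norm(a-b)
def proj(f,P):
    E=f["extrinsics"]; c=E[:3,:3]@np.asarray(P,float)+E[:3,3]
    q=cv2.projectPoints(np.array([[c[0],-c[1],-c[2]]]),np.zeros(3),np.zeros(3),f["K"],f["D"])[0]
    return q.ravel()
def crop(f,u0,v0,u1,v1,k,name):
    im=f["img"][v0:v1,u0:u1,::-1]; cv2.imwrite(name,cv2.resize(im,None,fx=k,fy=k,interpolation=cv2.INTER_CUBIC))
E
python3 - <<'E'
from h import *
f=pickle.load(open("top0.pkl","rb")); crop(f,335,180,405,250,8,"pics/c1.png"); crop(f,150,195,230,265,8,"pics/c2.png")
f=pickle.load(open("scene0.pkl","rb")); crop(f,170,175,250,240,8,"pics/c3.png")
E
```

```text
(no output)
```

View pics/c1.png

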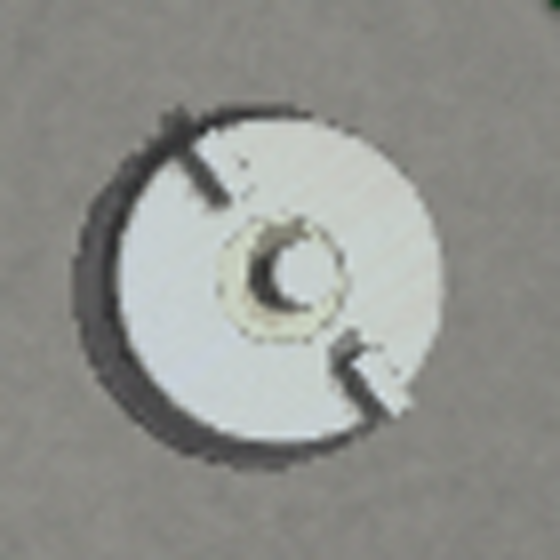

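View pics/c2.png

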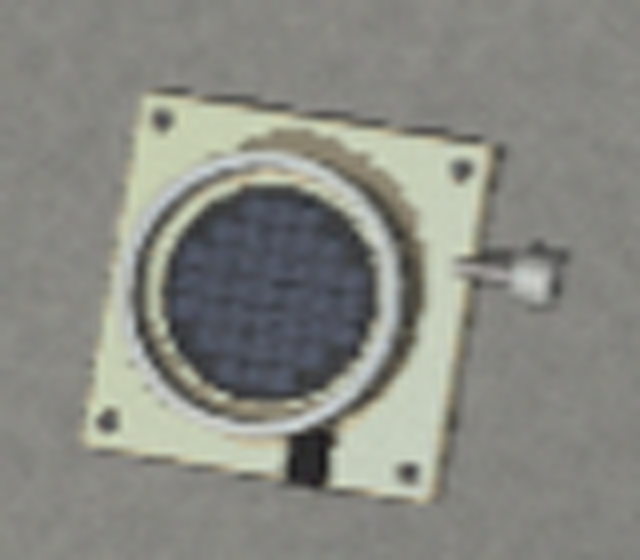

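View pics/c3.png

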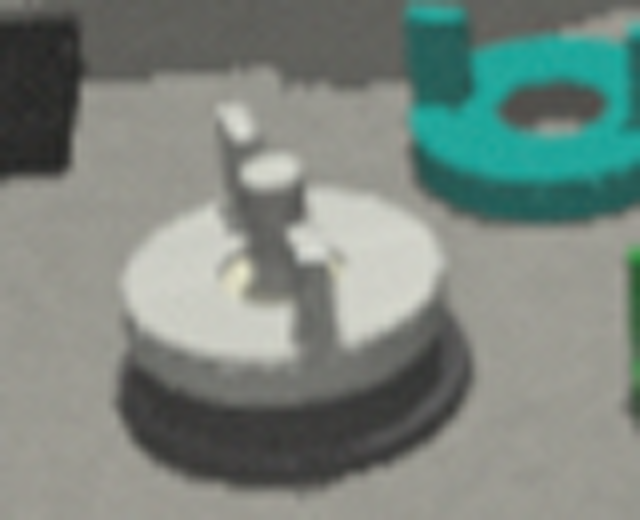

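```bash
python3 - <<'E'
from h import *
f=pickle.load(open("top0.pkl","rb")); s=pickle.load(open("scene0.pkl","rb"))
def cc(x,y,u0,v0,k=8): return ((x+.5)/k-.5+u0,(y+.5)/k-.5+v0)
# plate: bright mask
g=cv2.cvtColor(f["img"],cv2.COLOR_RGB2HSV)
m=((g[...,2]>185)).astype(np.uint8); m2=np.zeros_like(m); m2[180:250,335:405]=m[180:250,335:405]
c=max(cv2.findContours(m2,0,1)[0],key=cv2.contourArea); c=cv2.convexHull(c).reshape(-1,2)
W=np.array([onz(f,p,.050)[:2] for p in c.astype(float)]);print("plate circ",cv2.minEnclosingCircle(W.astype(np.float32)), len(c))
e=cv2.fitEllipse(c.astype(np.float32)); print(e, onz(f,e[0],.05))
print("knob top",onz(f,cc(310,272,335,180),.092))
# by hand circle from crop: left 118,right 443, top 115,bot 443
print("hand", [onz(f,cc(*p,335,180),.05).round(4) for p in [(280,279),(118,279),(443,279),(280,115),(280,443)]])
print("knob tri",tri(f,cc(310,272,335,180),s,cc(272,172,170,175)))
# chuck rim
print("chuck",[onz(f,cc(*p,150,195),.06).round(4) for p in [(265,293),(126,293),(402,293),(265,148),(265,437)]])
print("chuck corners mean",onz(f,cc((148+497+435+83)/4,(92+147+500+445)/4,150,195),.016))
for p in [(148,92),(497,147),(435,500),(83,445)]: print(onz(f,cc(*p,150,195),.016).round(4))
# ears
print("ear1",onz(f,cc(245,168,335,180),.088)); print("ear2",onz(f,cc(390,385,335,180),.088))
print("scene ears", onz(s,cc(238,120,170,175),.088),onz(s,cc(310,243,170,175),.088))
E
```

```text
plate circ ((0.5469959378242493, -0.2551916539669037), 0.057785771787166595) 22
((370.01727294921875, 214.84329223632812), (39.2753791809082, 41.32473373413086), 133.10836791992188) [ 0.54790601 -0.25454765  0.05      ]
knob top [ 0.54882454 -0.2551089   0.092     ]
hand [array([ 0.549 , -0.2533,  0.05  ]), array([ 0.5488, -0.1972,  0.05  ]), array([ 0.5493, -0.3099,  0.05  ]), array([ 0.6061, -0.2538,  0.05  ]), array([ 0.4923, -0.2528,  0.05  ])]
knob tri (array([ 0.54852626, -0.25405319,  0.09105186]), np.float64(0.0025432571756128413))
chuck [array([0.4999, 0.2629, 0.06  ]), array([0.4996, 0.3114, 0.06  ]), array([0.5001, 0.2153, 0.06  ]), array([0.55  , 0.2639, 0.06  ]), array([0.4503, 0.262 , 0.06  ])]
chuck corners mean [0.49977615 0.26374619 0.016     ]
[0.5727 0.3169 0.016 ]
[0.5535 0.1904 0.016 ]
[0.4276 0.2108 0.016 ]
[0.4461 0.3378 0.016 ]
ear1 [ 0.58399658 -0.2343903   0.088     ]
ear2 [ 0.51129307 -0.2824362   0.088     ]
scene ears [ 0.51187208 -0.27930534  0.088     ] [ 0.58611634 -0.22553529  0.088     ]
```

```bash
cat >> h.py <<'E'
from scipy.spatial.transform import Rotation as Ro
def toolR(s): return Ro.from_euler('xyz',s["orientation"]).as_matrix()
def goto(s,xyz,yawdeg=None):
    R=toolR(s); d=R.T@(np.array(xyz)-s["position"])*1000
    out=[d.round(1)]
    if yawdeg is not None:
        T=Ro.from_euler('xyz',[np.pi,0,np.radians(yawdeg)]).as_matrix()
        out.append(np.degrees(Ro.from_matrix(R.T@T).as_rotvec()).round(2))
    return out
E
python3 - <<'E'
from h import *
from workcell import status
s=status.state(); w=pickle.load(open("wrist0.pkl","rb"))
E=w["extrinsics"]; R=toolR(s); o=-E[:3,:3].T@E[:3,3]
print("cam in tool",R.T@(o-s["position"]), "look dir",R.T@(-E[2,:3]))
print(proj(w,s["position"]))
# view hand-over: TCP position so that knob appears nearer image centre
print(goto(s,[.5487,-.2545,.20],-55))
E
```

```text
cam in tool [-0.00103069 -0.06844606 -0.20523899] look dir [-7.63724225e-04  2.48461800e-01  9.68641394e-01]
[285.17928704 233.32893962]
[array([-179.7, -381.1,  -20.3]), array([-0.01,  0.11, -8.94])]
```

Request:
step_arm(
  turn=[
    [0,0,0],
    [0,0,0],
    [0,0,0],
    [0,0,0],
    [0,0,0],
    [0,0,0],
    [0,0,0],
    [0,0,0],
    [0,0,-8.9],
    [0,0,0],
  ],
  slide=[
    [-22.5,-47.6,-2.5],
    [-22.5,-47.6,-2.5],
    [-22.5,-47.6,-2.5],
    [-22.5,-47.6,-2.5],
    [-22.5,-47.6,-2.5],
    [-22.5,-47.6,-2.5],
    [-22.5,-47.6,-2.5],
    [-22.2,-47.9,-2.8],
    [0,0,0],
    [0,0,0],
  ],
  gripper=[93,93,93,93,93,93,93,93,93,93],
)

```text
t: 1.4
position: [0.5488, -0.2546, 0.2001]
orientation: [3.141, 0.001, -0.961]
force: [-1.4, -0.3, -0.7]
opening: 0.0929
```

```bash
cat >> h.py <<'E'
def snap(name,tag):
    from workcell import eyes,status
    f=eyes.grab_frame(name); f["s"]=status.state(); pickle.dump(f,open(f"{name}{tag}.pkl","wb")); cv2.imwrite(f"pics/{name}{tag}.png",f["img"][:,:,::-1]); return f
E
python3 - <<'E'
from h import *
w=snap("wrist","1"); print(w["s"]["position"],w["s"]["orientation"],w["s"]["t"]); print(goto(w["s"],[.5487,-.2545,.2],-55))
print(proj(w,[.5487,-.2545,.092]))
E
```

```text
[ 0.54829379 -0.25565071  0.20017269] [ 3.14060148e+00  5.41336618e-04 -9.64110543e-01] 1.45
[array([-0.7, -1. ,  0.2]), array([ 0.06,  0.03, -0.24])]
[284.41301642 197.0248197 ]
```

View pics/wrist1.png

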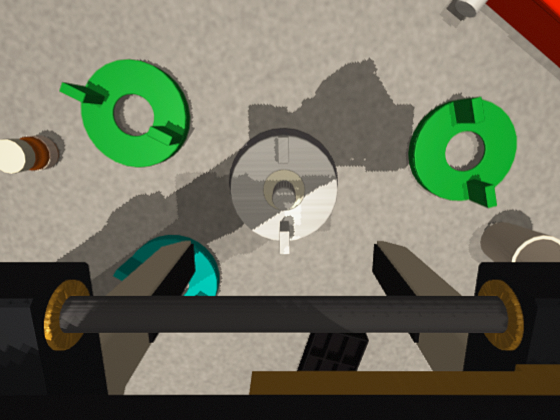

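```bash
python3 - <<'E'
from h import *
w=pickle.load(open("wrist1.pkl","rb")); crop(w,220,120,350,260,4,"pics/w1c.png")
E
```

```text
(no output)
```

View pics/w1c.png

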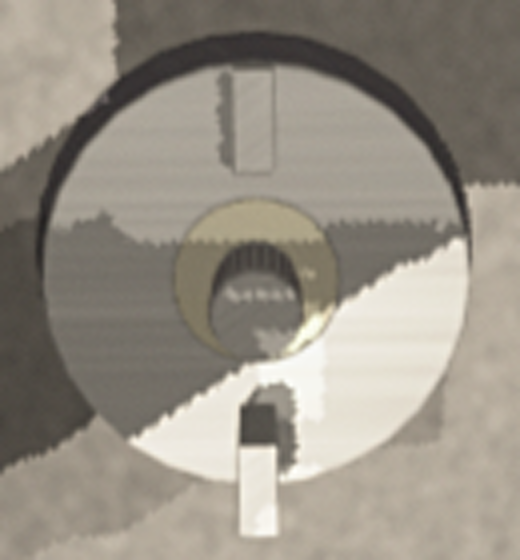

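```bash
python3 - <<'E'
from h import *
w=pickle.load(open("wrist1.pkl","rb")); c=lambda x,y:((x+.5)/4-.5+220,(y+.5)/4-.5+120)
R=toolR(w["s"]); p=w["s"]["position"]
def T(uv,z): P=onz(w,uv,z); return P.round(4),(R.T@(P-p)*1000).round(1)
print("knob",T(c(256,312),.092))
for q in [(210,312),(302,312),(256,357)]: print(T(c(*q),.092))
a=T(c(254,120),.088);b=T(c(258.5,491),.088);print(a,b); d=a[1]-b[1];print("ear axis vs tool y deg",np.degrees(np.arctan2(d[0],-d[1])),np.hypot(*d[:2]))
for q in [(43,280),(470,280),(257,62),(257,483)]: print(T(c(*q),.05))
E
```

```text
knob (array([ 0.5478, -0.2542,  0.092 ]), array([ -1.4,  -0.5, 108.2]))
(array([ 0.5416, -0.2454,  0.092 ]), array([-12.2,  -0.5, 108.2]))
(array([ 0.554 , -0.2631,  0.092 ]), array([  9.4,  -0.6, 108.2]))
(array([ 0.5388, -0.2605,  0.092 ]), array([ -1.4,  10.4, 108.2]))
(array([ 0.5839, -0.2284,  0.088 ]), array([ -2. , -44.8, 112.1])) (array([ 0.5104, -0.2811,  0.088 ]), array([ -0.6,  45.5, 112.2]))
ear axis vs tool y deg -0.8882354952397711 90.31085206108953
(array([ 0.5149, -0.2083,  0.05  ]), array([-57.9,   0.3, 150.2]))
(array([ 0.5798, -0.3011,  0.05  ]), array([ 55.4,  -0.2, 150.1]))
(array([ 0.5938, -0.2224,  0.05  ]), array([ -1.3, -56.5, 150.1]))
(array([ 0.5008, -0.2874,  0.05  ]), array([ -0.9,  57. , 150.2]))
```

Request:
step_arm(
  turn=[
    [0,0,-0.9],
    [0,0,0],
    [0,0,0],
    [0,0,0],
    [0,0,0],
    [0,0,0],
    [0,0,0],
  ],
  slide=[
    [-1.3,-0.4,0],
    [0,0,40],
    [0,0,40],
    [0,0,30],
    [0,0,20],
    [0,0,10],
    [0,0,0],
  ],
  gripper=[50,50,50,50,50,50,50],
  squeeze=20,
)

```text
t: 2.33
position: [0.5481, -0.2541, 0.0603]
orientation: [3.141, 0.001, -0.946]
force: [-0.4, -0.4, 0.5]
opening: 0.0499
```

```bash
python3 - <<'E'
from h import *
w=snap("wrist","2"); print(w["s"]["position"],w["s"]["orientation"],w["s"]["force"]); print(goto(w["s"],[.5478,-.2542,.06],-54.4))
s=snap("scene","2"); crop(s,150,120,270,240,5,"pics/s2c.png")
E
```

```text
[ 0.54876372 -0.25424397  0.06104026] [-3.14121556e+00 -7.29811235e-04 -9.45811597e-01] [ 0.08991724 -0.73016551  1.03919025]
[array([-0.6,  0.8,  1. ]), array([-0.02, -0.04,  0.21])]
```

View pics/wrist2.png

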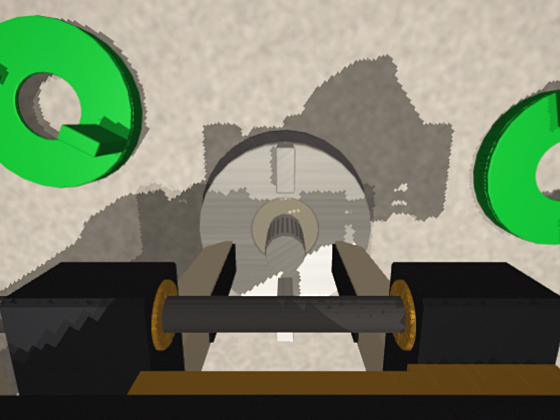

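View pics/s2c.png

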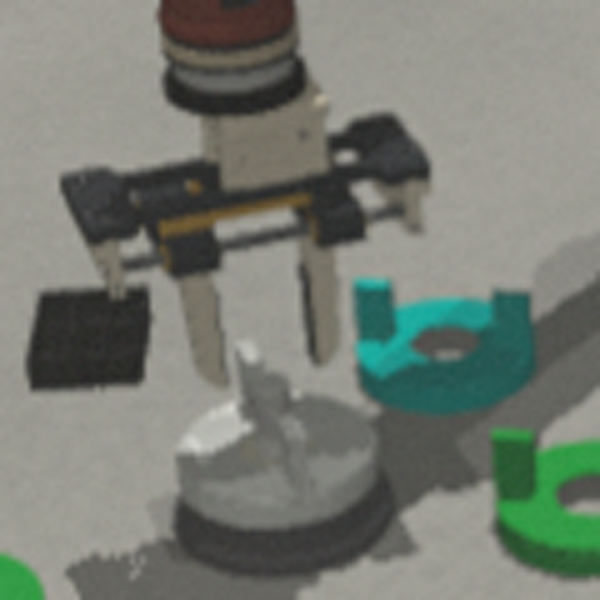

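Request:
step_arm(
  turn=[
    [0,0,0],
    [0,0,0],
    [0,0,0],
    [0,0,0],
    [0,0,0],
    [0,0,0],
  ],
  slide=[
    [0,0,0],
    [0,0,0],
    [0,0,0],
    [0,0,0],
    [0,0,0],
    [0,0,0],
  ],
  gripper=[0,0,0,0,0,0],
  squeeze=35,
)

```text
t: 3.18
position: [0.5485, -0.2537, 0.0605]
orientation: [-3.142, 0.0, -0.945]
force: [0.3, -0.1, 0.3]
opening: 0.0001
```

```bash
python3 - <<'E'
from h import *
w=snap("wrist","3"); s=snap("scene","3"); crop(s,150,120,270,240,5,"pics/s3c.png"); print(w["s"])
E
```

```text
{'t': 3.225, 'qpos': array([ 0.4457746 ,  0.67809483, -0.07955456,  1.69206496,  0.07127386,
        0.77436704, -0.61214665]), 'qvel': array([ 0.00110653, -0.00031183,  0.00154302, -0.00076249,  0.00146676,
        0.00096527, -0.00055008]), 'joint_torque': array([-1.05856387e-03, -4.48354232e+01, -5.48009891e-01, -1.30094460e+01,
       -4.34838643e-02, -3.16063163e-02, -9.59758609e-06]), 'position': array([ 0.54851375, -0.25372595,  0.06050767]), 'orientation': array([ 3.14157803e+00,  1.28143678e-04, -9.44916050e-01]), 'force': array([ 0.02861814,  0.00385374, -0.49956617]), 'ft_torque': array([ 0.00781139, -0.02138176,  0.01134648]), 'opening': 0.0005054223002984601}
```

View pics/wrist3.png

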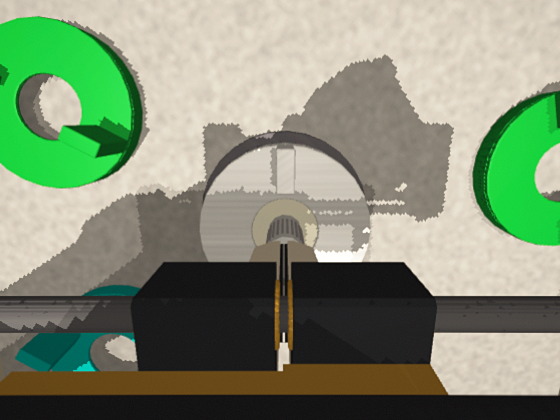

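View pics/s3c.png

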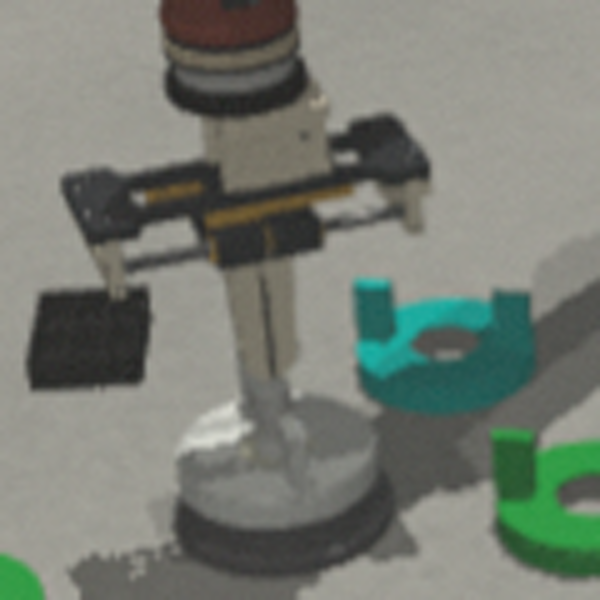

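```bash
python3 - <<'E'
from h import *
w=pickle.load(open("wrist3.pkl","rb"));s=pickle.load(open("scene3.pkl","rb"));st=w["s"]
R=toolR(st);p=st["position"]
for n,P in [("tcp",p),("gp",p-.019*R[:,2]),("knob92",[.548,-.2542,.092])]:
    print(n,proj(w,P).round(1),proj(s,P).round(1), ((proj(s,P)-[150,120])*5).round(0))
E=w["extrinsics"]; o=-E[:3,:3].T@E[:3,3]; print("cam in tool",R.T@(o-p),R.T@-E[2,:3])
crop(w,215,120,355,270,5,"pics/w3c.png"); crop(s,180,160,240,220,10,"pics/s3d.png")
E
```

```text
tcp [285.  233.6] [204.3 205.2] [271. 426.]
gp [285.1 244. ] [203.6 199.5] [268. 397.]
knob92 [285.4 253.2] [203.1 195.6] [265. 378.]
cam in tool [-0.00096974 -0.06864025 -0.20539971] [-4.62997605e-04  2.48314202e-01  9.68679432e-01]
```

View pics/w3c.png

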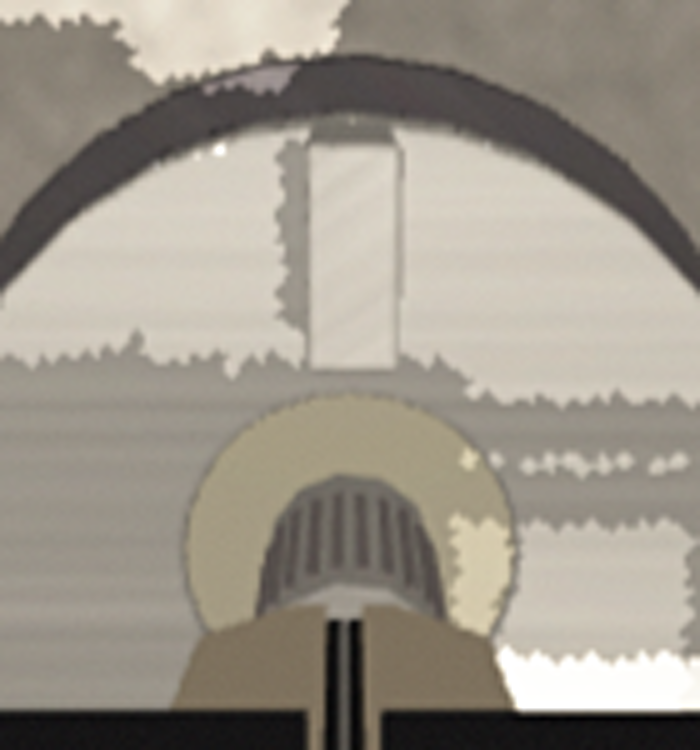

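View pics/s3d.png

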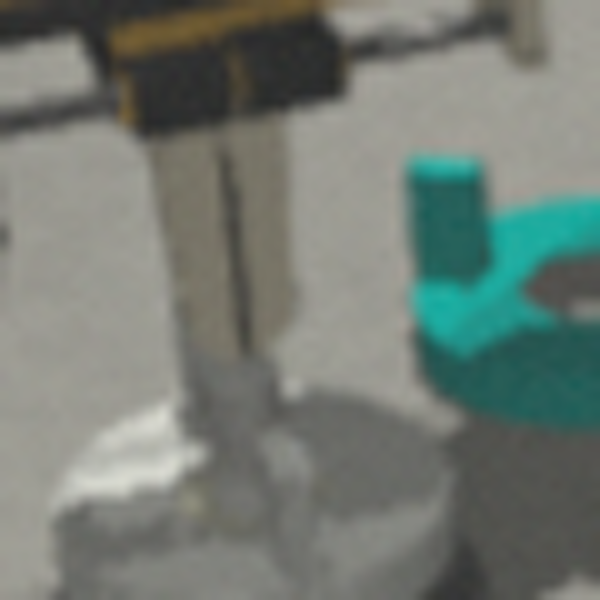

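The wrist and scene views show the shut fingers just above the knob's top face, with no force. The real tips therefore sit about 30 mm higher than the reported TCP implies. I'll open the gripper and work out the actual tip position before descending.

Request:
step_arm(
  turn=[
    [0,0,0],
    [0,0,0],
    [0,0,0],
    [0,0,0],
  ],
  slide=[
    [0,0,0],
    [0,0,0],
    [0,0,0],
    [0,0,10],
  ],
  gripper=[50,50,50,50],
)

```text
t: 3.78
position: [0.5493, -0.2541, 0.0509]
orientation: [-3.14, -0.002, -0.945]
force: [-0.4, -0.7, 0.3]
opening: 0.0357
```

```bash
python3 - <<'E'
from h import *
w=snap("wrist","4"); s=snap("scene","4");st=w["s"]; print(st["position"],st["force"],st["opening"])
crop(w,215,170,355,290,5,"pics/w4c.png"); crop(s,180,160,240,220,10,"pics/s4d.png")
R=toolR(st);p=st["position"]
for dz in (0,-.019,-.03,-.04):
  for dx in (-.025,.025):
    P=p+R@[dx,0,dz]; print(dz,dx,proj(w,P).round(1),((proj(w,P)-[215,170])*5).round(),((proj(s,P)-[180,160])*10).round())
E
```

```text
[ 0.54770172 -0.25337804  0.04891066] [-0.31169645  0.06295367 -1.60279825] 0.04000854458745632
0 -0.025 [243.6 233.9] [143. 320.] [333. 465.]
0 0.025 [321.7 233.9] [534. 319.] [164. 504.]
-0.019 -0.025 [240.  244.2] [125. 371.] [327. 409.]
-0.019 0.025 [325.3 244.2] [552. 371.] [157. 448.]
-0.03 -0.025 [237.6 251.1] [113. 405.] [323. 376.]
-0.03 0.025 [327.8 251. ] [564. 405.] [152. 415.]
-0.04 -0.025 [235.2 258. ] [101. 440.] [320. 346.]
-0.04 0.025 [330.2 257.9] [576. 440.] [149. 385.]
```

View pics/w4c.png

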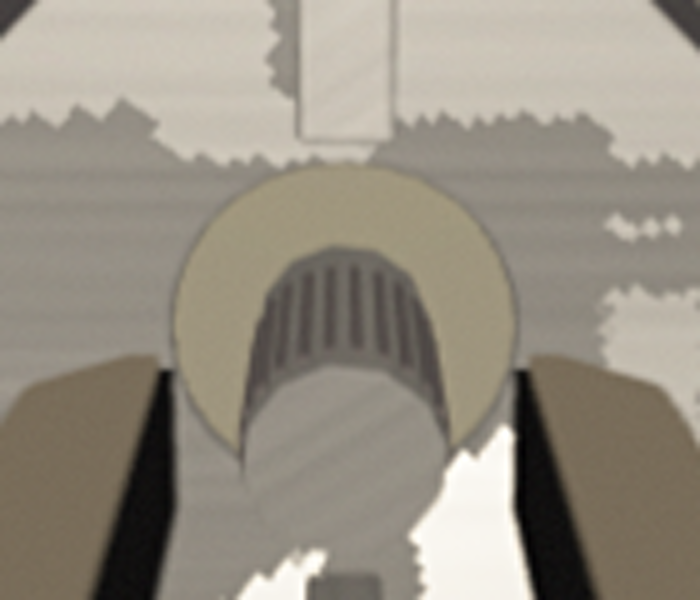

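View pics/s4d.png

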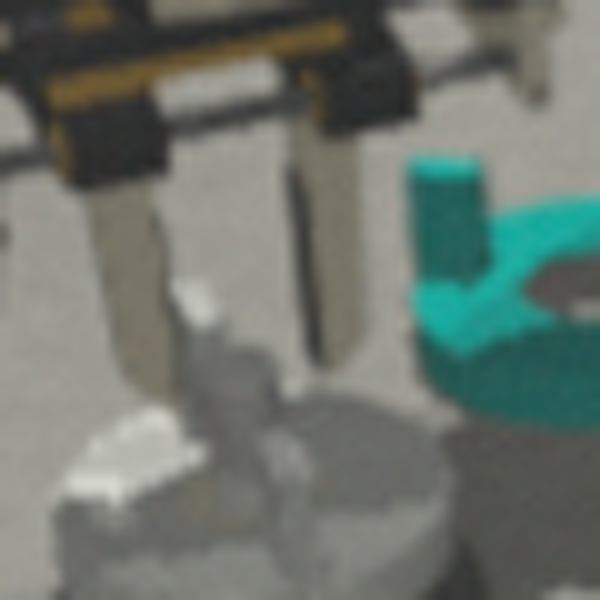

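```bash
python3 - <<'E'
from h import *
w=snap("wrist","5"); s=snap("scene","5");t=snap("top","5"); st=w["s"]; print(st["position"],st["orientation"],st["force"],st["opening"])
crop(w,185,180,385,300,4,"pics/w5c.png"); crop(s,180,160,240,220,10,"pics/s5d.png");crop(t,330,180,410,250,8,"pics/t5.png")
E
```

```text
[ 0.5477507  -0.25342082  0.04959256] [ 3.14054153e+00  1.82473876e-03 -9.44901087e-01] [-0.05510641 -0.44413359  0.57311946] 0.04687439396897642
```

View pics/w5c.png

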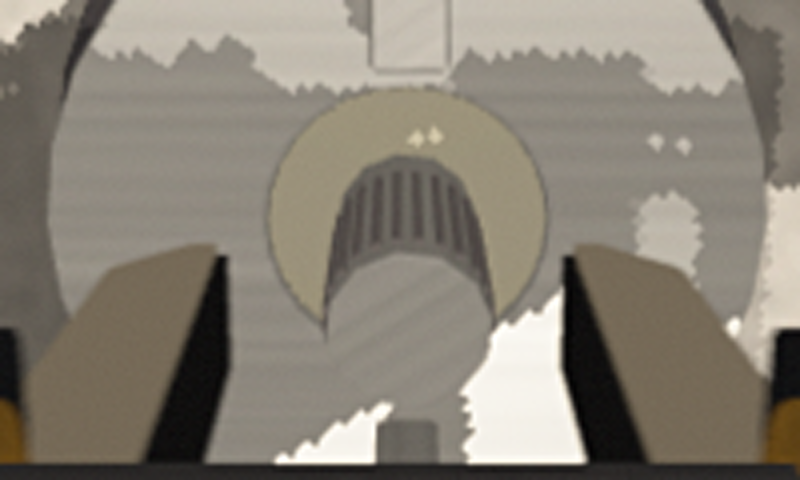

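View pics/s5d.png

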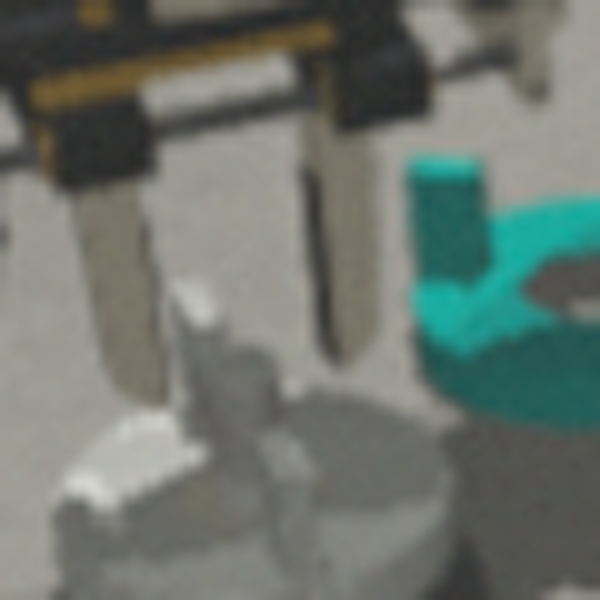

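View pics/t5.png

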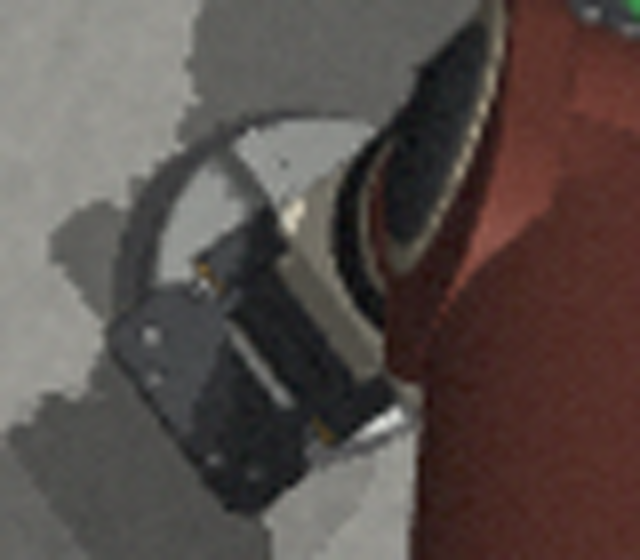

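Both views agree that the real finger tips are about 35 mm short of the reported TCP, with the lateral position correct. The knob is centred between the fingers, so I descend another 23 mm and grip.

Request:
step_arm(
  turn=[
    [0,0,0],
    [0,0,0],
    [0,0,0],
    [0,0,0],
  ],
  slide=[
    [0,0,8],
    [0,0,8],
    [0,0,7],
    [0,0,0],
  ],
  gripper=[50,50,50,50],
)

```text
t: 4.53
position: [0.5479, -0.2535, 0.0266]
orientation: [3.141, 0.002, -0.945]
force: [-0.4, 0.0, 0.7]
opening: 0.0501
```

```bash
python3 - <<'E'
from h import *
w=snap("wrist","6"); s=snap("scene","6"); st=w["s"]; print(st["position"],st["orientation"],st["force"],st["opening"])
a=cv2.resize(w["img"][180:300,185:385],None,fx=3,fy=3);b=cv2.resize(s["img"][160:220,180:240],(360,360)); a=cv2.copyMakeBorder(a,0,0,0,0,0); 
im=np.zeros((360,780,3),np.uint8); im[:, :400]=a[:,100:500]; im[:,410:770]=b; cv2.imwrite("pics/m6.png",im[:,:,::-1])
E
```

```text
[ 0.54830447 -0.25361743  0.02712335] [ 3.14125673e+00  7.25379761e-04 -9.44913967e-01] [-0.38291293 -0.18561816 -0.16443822] 0.04965101780760218
```

View pics/m6.png

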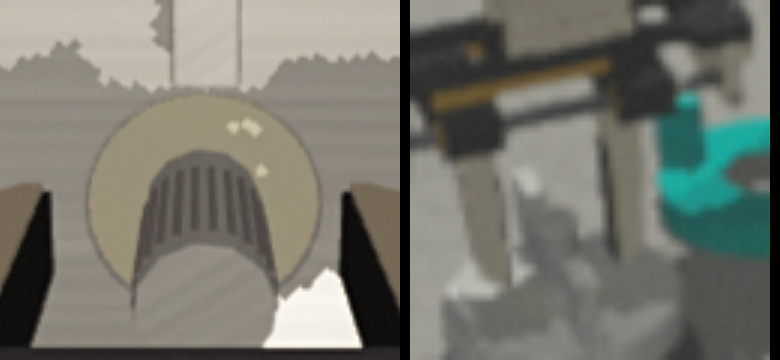

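Request:
step_arm(
  turn=[
    [0,0,0],
    [0,0,0],
    [0,0,0],
    [0,0,0],
    [0,0,0],
    [0,0,0],
  ],
  slide=[
    [0,0,0],
    [0,0,0],
    [0,0,0],
    [0,0,0],
    [0,0,0],
    [0,0,0],
  ],
  gripper=[0,0,0,0,0,0],
  squeeze=35,
)

```text
t: 5.38
position: [0.5488, -0.254, 0.0277]
orientation: [-3.141, -0.001, -0.945]
force: [-0.9, -1.6, 0.6]
opening: 0.0213
```

Request:
step_arm(
  turn=[
    [0,0,0],
    [0,0,0],
    [0,0,0],
    [0,0,0],
    [0,0,0],
    [0,0,0],
    [0,0,0],
    [0,0,0],
    [0,0,0],
    [0,0,0],
  ],
  slide=[
    [0,0,-3],
    [0,0,-6],
    [0,0,-12],
    [0,0,-20],
    [0,0,-20],
    [0,0,-20],
    [0,0,-20],
    [0,0,-12],
    [0,0,-7],
    [0,0,0],
  ],
  gripper=[0,0,0,0,0,0,0,0,0,0],
)

```text
t: 6.62
position: [0.5486, -0.2538, 0.1477]
orientation: [-3.141, -0.0, -0.945]
force: [0.1, 0.4, -3.0]
opening: 0.0216
```

```bash
python3 - <<'E'
from h import *
w=snap("wrist","7"); s=snap("scene","7"); st=s["s"]; print(st["position"],st["orientation"],st["force"],st["opening"])
crop(s,150,100,270,220,5,"pics/s7.png")
print(goto(st,[.4998,.2635,st["position"][2]]))
E
```

```text
[ 0.54795167 -0.25351698  0.14684549] [ 3.14080092e+00  1.41731473e-03 -9.44940880e-01] [ 0.45026627  0.1694195  -3.75454478] 0.02170710928487154
[array([-4.472e+02, -2.638e+02,  4.000e-01])]
```

View pics/wrist7.png

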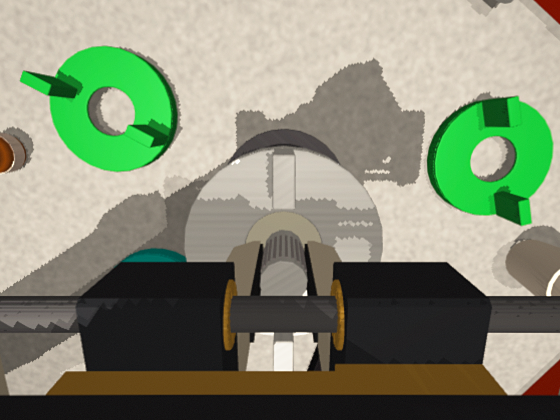

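View pics/s7.png

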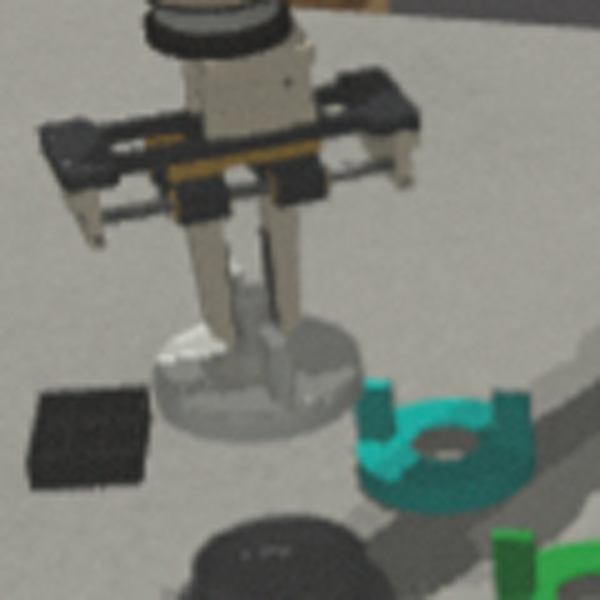

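Request:
step_arm(
  turn=[
    [0,0,0],
    [0,0,0],
    [0,0,0],
    [0,0,0],
    [0,0,0],
    [0,0,0],
    [0,0,0],
    [0,0,0],
    [0,0,0],
    [0,0,0],
  ],
  slide=[
    [-9.8,-5.8,0],
    [-22.9,-13.5,0],
    [-39.2,-23.2,0],
    [-45.8,-27,0],
    [-45.8,-27,0],
    [-45.8,-27,0],
    [-45.8,-27,0],
    [-39.2,-23.2,0],
    [-22.9,-13.5,0],
    [-9.8,-5.8,0],
  ],
  gripper=[0,0,0,0,0,0,0,0,0,0],
)

```text
t: 7.98
position: [0.5122, 0.1273, 0.1474]
orientation: [3.141, 0.001, -0.941]
force: [0.3, 0.0, -3.8]
opening: 0.0217
```

Request:
step_arm(
  turn=[
    [0,0,0],
    [0,0,0],
  ],
  slide=[
    [0,0,0],
    [0,0,0],
  ],
  gripper=[0,0],
)

```text
t: 8.22
position: [0.5136, 0.1222, 0.1474]
orientation: [3.141, -0.001, -0.948]
force: [-0.7, -0.4, -3.4]
opening: 0.0216
```

```bash
python3 - <<'E'
from h import *
w=snap("wrist","8");  st=w["s"]; print(st["t"],st["position"],st["orientation"],st["force"],st["opening"])
print(goto(st,[.4998,.2635,st["position"][2]],-54.4))
E
```

```text
8.275 [0.51366465 0.1221867  0.14749176] [ 3.14080473e+00 -9.66290849e-04 -9.48031485e-01] [ 0.27559079  0.02545509 -3.46667965] 0.02094483243729721
[array([-122.9,  -71.2,   -0.2]), array([ 0.05, -0.06,  0.08])]
```

View pics/wrist8.png

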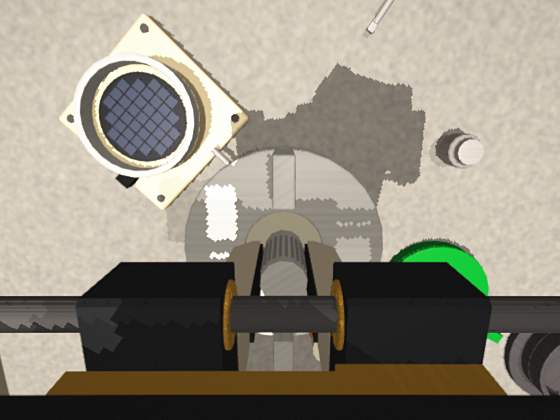

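```bash
python3 - <<'E'
from h import *
w=pickle.load(open("wrist8.pkl","rb")); crop(w,60,0,260,220,3,"pics/w8a.png"); crop(w,170,130,400,300,3,"pics/w8b.png")
E
```

```text
(no output)
```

View pics/w8a.png

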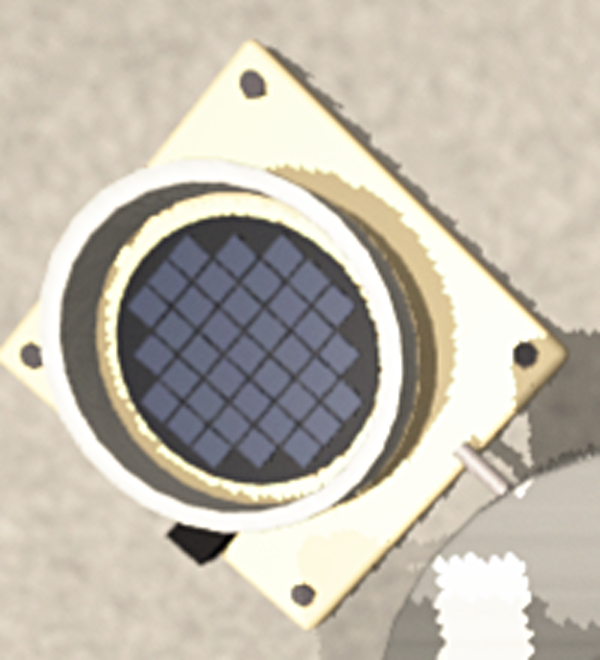

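View pics/w8b.png

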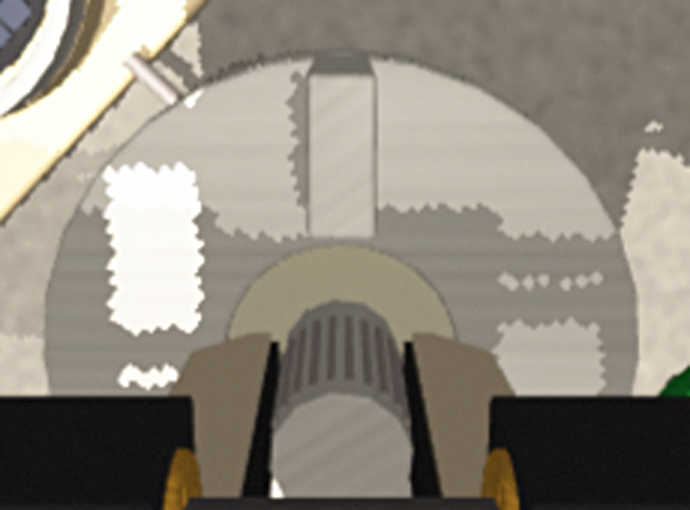

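```bash
python3 - <<'E'
from h import *
w=pickle.load(open("wrist8.pkl","rb")); st=w["s"];R=toolR(st);p=st["position"]
def fit(W):
    W=np.array(W); A=np.c_[2*W,np.ones(len(W))]; x=np.linalg.lstsq(A,(W**2).sum(1),rcond=None)[0]; r=np.sqrt(x[2]+x[0]**2+x[1]**2); return x[:2]*1000,r*1000,(np.hypot(*(W-x[:2]).T)-r).std()*1000
A=lambda q:((q[0]+.5)/3-.5+60,(q[1]+.5)/3-.5); B=lambda q:((q[0]+.5)/3-.5+170,(q[1]+.5)/3-.5+130)
def tl(uv,z): return (R.T@(onz(w,uv,z)-p))[:2]
out=[(42,330),(60,260),(110,192),(205,158),(290,185),(350,235),(395,310),(405,370),(390,430),(345,490),(300,518),(245,530),(180,515),(110,465),(62,395)]
print("rim",fit([tl(A(q),.06) for q in out]))
# auto rim: white mask
c=[(45,340),(100,150),(180,90),(260,60),(340,48),(430,65),(520,110),(590,180),(632,270),(636,340)]
print("hood",fit([tl(B(q),p[2]+.0228) for q in c]))
for q in [(272,460),(412,460),(342,393)]: print("knob",tl(B(q),p[2]+.0648)*1000)
for q in [(342,155)]: print("ear",tl(B(q),p[2]+.0608)*1000)
print("chuck from top in tool",R.T@(np.array([.4998,.2635,.06])-p))
# hole
h=[(230,330),(245,295),(285,258),(340,244),(400,262),(440,300),(455,335)]
print("hole",fit([tl(B(q),p[2]+.0228) for q in h]))
E
```

```text
rim (array([-124.17083824,  -72.12532149]), np.float64(48.643608541687655), np.float64(0.6651992258519667))
hood (array([-1.64033186, -0.10609394]), np.float64(56.21766196020549), np.float64(0.5368241006332982))
knob [-11.46086377   1.77708693]
knob [9.56217872 1.76437551]
knob [-0.96121396 -9.03556921]
ear [ -0.9966439  -43.86671915]
chuck from top in tool [-0.1229559  -0.07123267  0.08731689]
hole (array([-1.08287469,  1.08418694]), np.float64(21.649456720913523), np.float64(0.1732278907272976))
```

Request:
step_arm(
  turn=[
    [0,0,0],
    [0,0,0],
    [0,0,0],
    [0,0,0],
    [0,0,0],
    [0,0,0],
    [0,0,0],
    [0,0,0],
    [0,0,0],
    [0,0,0],
  ],
  slide=[
    [-8,-5,0],
    [-24,-14,0],
    [-36,-21,0],
    [-32,-18,0],
    [-18,-10,0],
    [-6,-4,5],
    [0,0,20],
    [0,0,25],
    [0,0,15],
    [0,0,5],
  ],
  gripper=[0,0,0,0,0,0,0,0,0,0],
)

```text
t: 9.52
position: [0.499, 0.2656, 0.0766]
orientation: [3.139, -0.0, -0.946]
force: [-0.6, -1.3, -3.0]
opening: 0.0213
```

Request:
step_arm(
  turn=[
    [0,0,0],
    [0,0,0],
  ],
  slide=[
    [0,0,0],
    [0,0,0],
  ],
  gripper=[0,0],
)

```text
t: 9.78
position: [0.4999, 0.2674, 0.0785]
orientation: [-3.14, -0.0, -0.945]
force: [0.4, 0.6, -3.5]
opening: 0.0214
```

```bash
python3 - <<'E'
from h import *
w=snap("wrist","9");s=snap("scene","9"); t=snap("top","9");st=w["s"]; print(st["t"],st["position"],st["orientation"],st["force"],st["opening"])
crop(s,340,160,440,250,6,"pics/s9.png");crop(t,150,190,230,260,6,"pics/t9.png")
print("target by wrist8:", goto(st,np.array([.51366,.12219,.0775])+Ro.from_euler('xyz',[3.1408,-.00097,-.94803]).as_matrix()@[-.124,-.072,0]))
E
```

```text
9.825 [0.49976408 0.26736481 0.07848257] [-3.13967043e+00 -1.57599568e-04 -9.45005495e-01] [-0.38391214  0.60371312 -3.33439012] 0.021325201366869332
target by wrist8: [array([2. , 1.4, 1.2])]
```

View pics/s9.png

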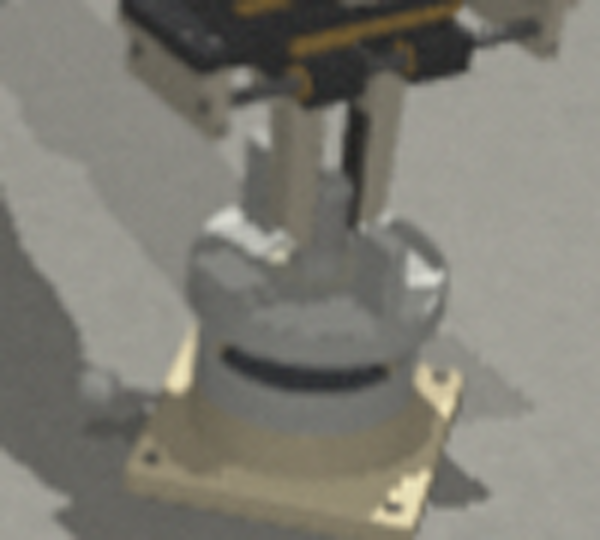

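View pics/t9.png

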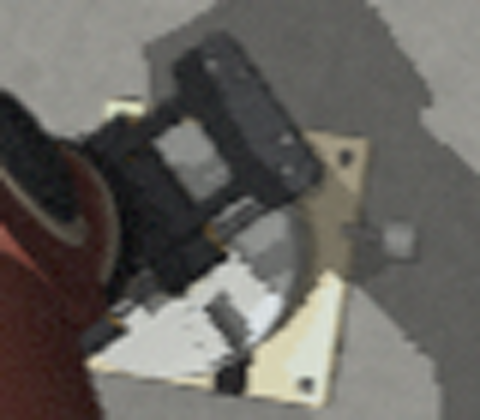

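View pics/wrist9.png

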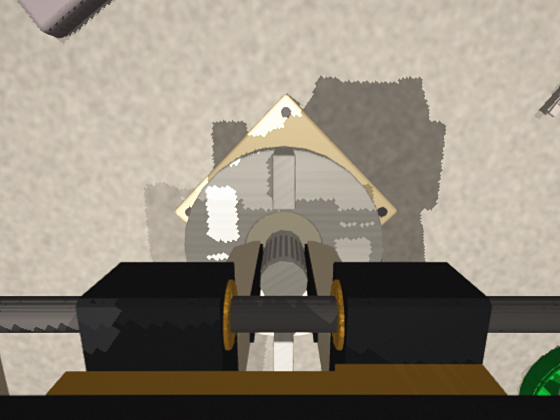

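```bash
python3 - <<'E'
from h import *
w=pickle.load(open("wrist9.pkl","rb")); s=pickle.load(open("scene9.pkl","rb"))
crop(w,165,80,410,240,3,"pics/w9c.png")
for P in [(.4998,.2635,0.03),(.4998,.2635,.045),(.4998,.2635,.09)]: print(((proj(s,P)-[340,160])*6).round())
ps=[]
from workcell import eyes,status
for i in range(8):
    eyes.grab_frame("top"); ps.append(status.state()["position"])
print(np.mean(ps,0),np.std(ps,0))
E
```

```text
[291. 387.]
[294. 360.]
[303. 277.]
[0.49920701 0.26710842 0.07782759] [1.04694948e-04 7.41605329e-05 1.86736668e-04]
```

View pics/w9c.png

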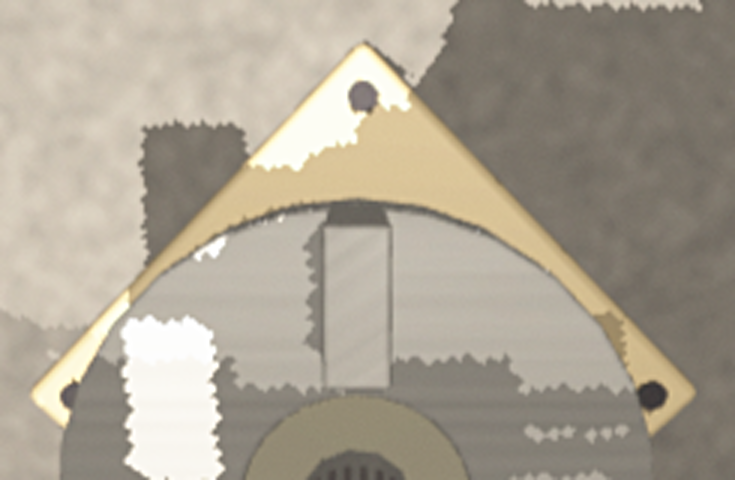

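```bash
python3 - <<'E'
from h import *
w=pickle.load(open("wrist9.pkl","rb")); st=w["s"]
for nm,p in [("img-state",st["position"]),("mean",np.array([.49921,.26711,.07783]))]:
  R=toolR(st)
  for q in [(364,42),(695,393),(32,392),(363,97),(652,396)]:
    uv=((q[0]+.5)/3-.5+165,(q[1]+.5)/3-.5+80); print(nm,q,((R.T@(onz(w,uv,.016)-p))*1000).round(1), onz(w,uv,.016).round(4))
E=w["extrinsics"]; print("cam in tool",toolR(st).T@(-E[:3,:3].T@E[:3,3]-st["position"]))
E
```

```text
img-state (364, 42) [  1.  -89.   62.7] [0.5725 0.3188 0.016 ]
img-state (695, 393) [90.7  1.2 62.5] [0.552  0.1932 0.016 ]
img-state (32, 392) [-88.6   1.   62.5] [0.4471 0.3387 0.016 ]
img-state (363, 97) [  0.7 -75.8  62.6] [0.5618 0.3112 0.016 ]
img-state (652, 396) [79.2  2.  62.5] [0.5446 0.2021 0.016 ]
mean (364, 42) [  1.1 -89.6  62. ] [0.5725 0.3188 0.016 ]
mean (695, 393) [90.8  0.6 61.8] [0.552  0.1932 0.016 ]
mean (32, 392) [-88.5   0.4  61.8] [0.4471 0.3387 0.016 ]
mean (363, 97) [  0.9 -76.4  62. ] [0.5618 0.3112 0.016 ]
mean (652, 396) [79.3  1.4 61.8] [0.5446 0.2021 0.016 ]
cam in tool [-0.00088341 -0.06868137 -0.20535569]
```

```bash
python3 - <<'E'
from h import *
s=pickle.load(open("scene9.pkl","rb"));s0=pickle.load(open("scene0.pkl","rb"))
crop(s,360,190,425,240,12,"pics/s9b.png")
crop(s0,360,190,425,240,12,"pics/s0b.png")
E
```

```text
(no output)
```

View pics/s9b.png

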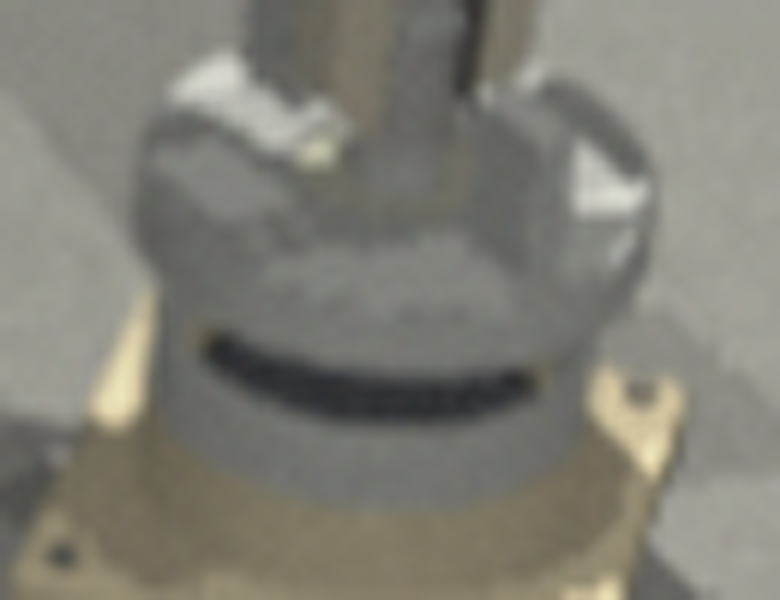

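View pics/s0b.png

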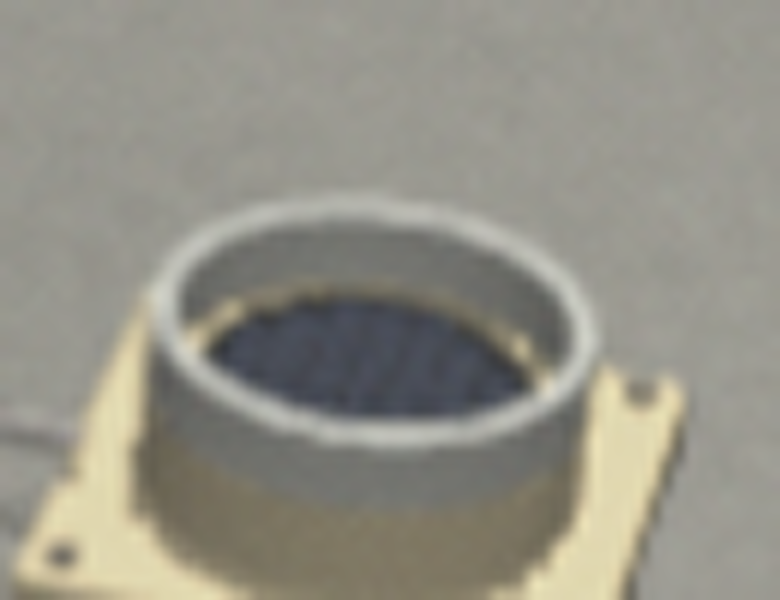

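Request:
step_arm(
  turn=[
    [0,0,0],
    [0,0,0],
    [0,0,0],
    [0,0,0],
    [0,0,0],
    [0,0,0],
  ],
  slide=[
    [2,0.8,0],
    [0,0,6],
    [0,0,6],
    [0,0,4],
    [0,0,2],
    [0,0,0],
  ],
  gripper=[0,0,0,0,0,0],
)

```text
t: 11.08
position: [0.4996, 0.2649, 0.0594]
orientation: [3.141, 0.0, -0.945]
force: [-0.0, -0.3, -2.7]
opening: 0.0213
```

```bash
python3 - <<'E'
from h import *
w=snap("wrist","10");s=snap("scene","10"); st=s["s"]; print(st["t"],st["position"],st["orientation"],st["force"],st["opening"])
crop(s,360,190,425,240,12,"pics/s10b.png");crop(w,165,80,410,240,3,"pics/w10c.png")
E
```

```text
11.175 [0.49976186 0.26505942 0.05973052] [-3.14117255e+00  3.80100826e-05 -9.44894345e-01] [ 0.25436781  0.15497509 -3.93749435] 0.021651750043408493
```

View pics/s10b.png

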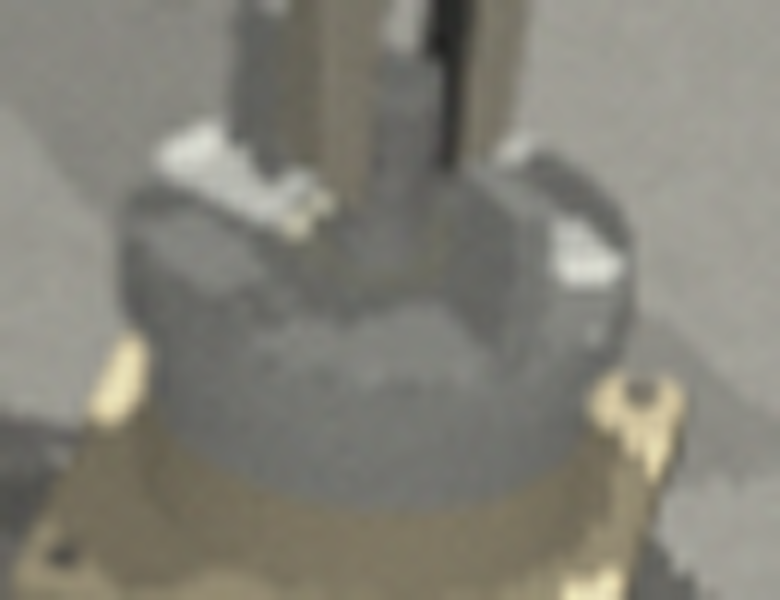

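View pics/w10c.png

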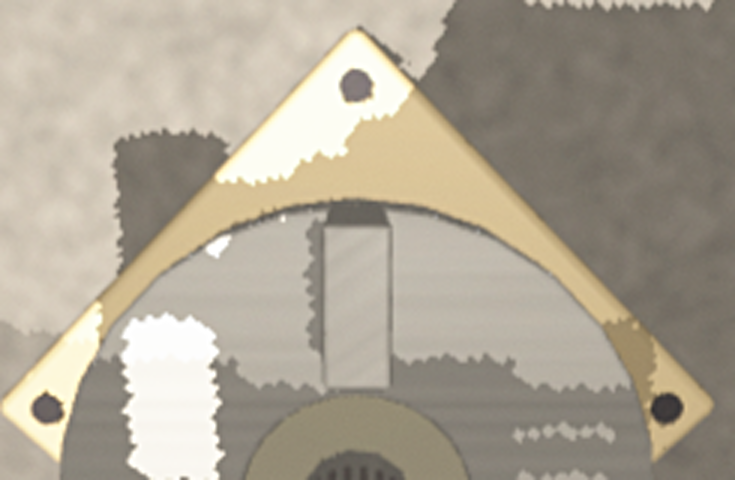

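```bash
python3 - <<'E'
from h import *
w=pickle.load(open("wrist10.pkl","rb")); st=w["s"];p=st["position"];R=toolR(st)
for q in [(48,408),(667,408),(356,86),(357,27),(3,405),(712,405)]:
    uv=((q[0]+.5)/3-.5+165,(q[1]+.5)/3-.5+80); print(q,((R.T@(onz(w,uv,.016)-p))*1000).round(1))
for q in [(357,202)]: 
    uv=((q[0]+.5)/3-.5+165,(q[1]+.5)/3-.5+80);print("hood top edge",((R.T@(onz(w,uv,p[2]+.0228)-p))*1000).round(1))
E
```

```text
(48, 408) [-78.8   0.4  43.6]
(667, 408) [77.4  0.3 43.6]
(356, 86) [ -1.1 -77.6  43.6]
(357, 27) [ -0.9 -90.6  43.6]
(3, 405) [-90.1  -0.3  43.6]
(712, 405) [88.6 -0.5 43.6]
hood top edge [ -0.9 -55.6 -22.8]
```

Request:
step_arm(
  turn=[
    [0,0,0],
    [0,0,0],
    [0,0,0],
    [0,0,0],
    [0,0,0],
  ],
  slide=[
    [0,0,1.5],
    [0,0,1.5],
    [0,0,1.5],
    [0,0,1.5],
    [0,0,0],
  ],
  gripper=[0,0,0,0,0],
)

```text
t: 11.8
position: [0.4995, 0.2648, 0.0534]
orientation: [3.141, 0.0, -0.945]
force: [-1.0, 0.1, -3.4]
opening: 0.0217
```

Request:
step_arm(
  turn=[
    [0,0,0],
    [0,0,0],
    [0,0,0],
    [0,0,0],
  ],
  slide=[
    [0,0,1.5],
    [0,0,1.5],
    [0,0,1],
    [0,0,0],
  ],
  gripper=[0,0,0,0],
)

```text
t: 12.3
position: [0.4995, 0.2649, 0.0495]
orientation: [3.141, 0.0, -0.945]
force: [-1.5, -0.2, -3.3]
opening: 0.0215
```

Request:
step_arm(
  turn=[
    [0,0,0],
    [0,0,0],
    [0,0,0],
  ],
  slide=[
    [0,0,0.8],
    [0,0,0.7],
    [0,0,0],
  ],
  gripper=[0,0,0],
)

```text
t: 12.68
position: [0.4996, 0.2649, 0.048]
orientation: [3.141, 0.0, -0.945]
force: [0.1, -0.3, -2.5]
opening: 0.0213
```

Request:
step_arm(
  turn=[
    [0,0,0],
    [0,0,0],
    [0,0,0],
  ],
  slide=[
    [0,0,0.5],
    [0,0,0.5],
    [0,0,0],
  ],
  gripper=[0,0,0],
)

```text
t: 13.05
position: [0.4997, 0.265, 0.0477]
orientation: [-3.141, -0.0, -0.945]
force: [-0.9, -1.8, 3.0]
opening: 0.0217
```

Request:
step_arm(
  turn=[
    [0,0,0],
    [0,0,0],
  ],
  slide=[
    [0,0,0.4],
    [0,0,0],
  ],
  gripper=[0,0],
)

```text
t: 13.3
position: [0.4997, 0.265, 0.0477]
orientation: [-3.141, -0.0, -0.945]
force: [-2.6, -0.6, 5.9]
opening: 0.0212
```

```bash
python3 - <<'E'
from h import *
w=snap("wrist","11");s=snap("scene","11"); st=s["s"]; print(st["t"],st["position"],st["orientation"],st["force"],st["opening"],st["ft_torque"])
crop(s,360,190,425,240,12,"pics/s11b.png");crop(w,165,80,410,280,3,"pics/w11c.png")
E
```

```text
13.4 [0.4996979  0.26496998 0.04767336] [-3.14110231e+00 -1.12684749e-04 -9.44942950e-01] [-2.4167176  -0.91521801  5.52980353] 0.02171620924795149 [-0.23741797  0.51395361  0.00313366]
```

View pics/s11b.png

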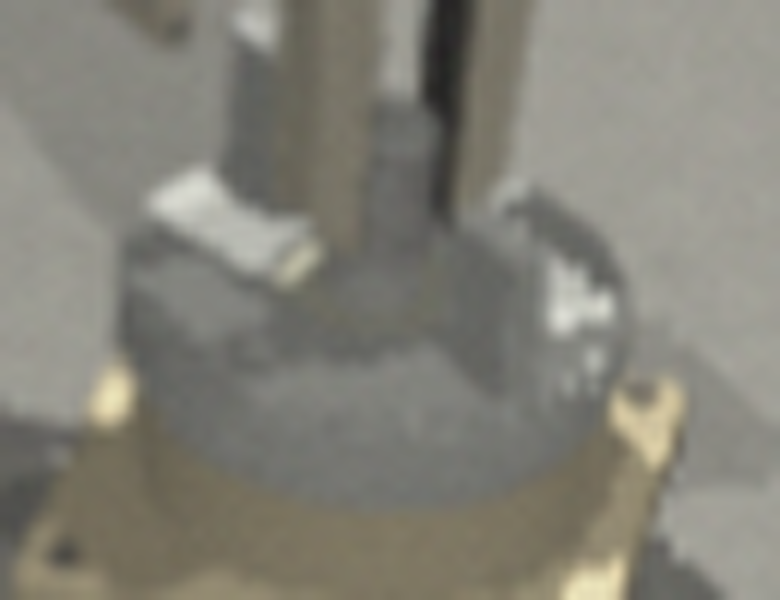

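View pics/w11c.png

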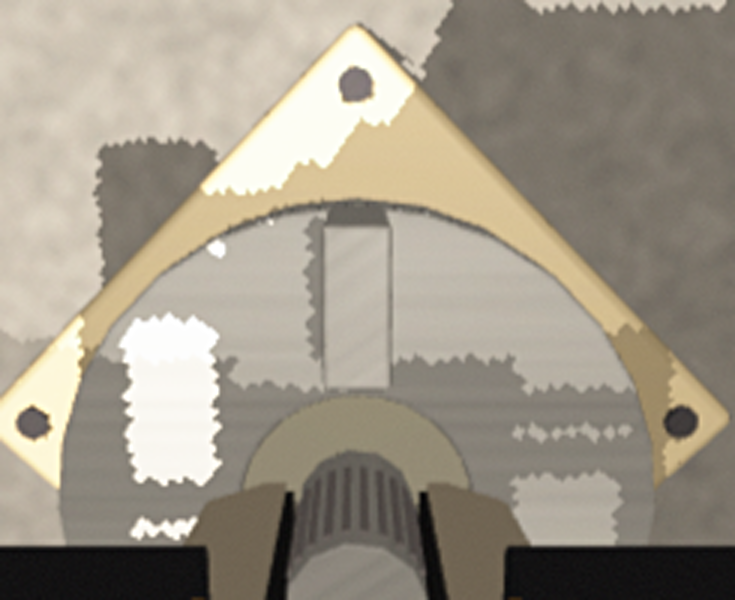

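Request:
step_arm(
  turn=[
    [0,0,0],
    [0,0,0],
    [0,0,0],
    [0,0,0],
    [0,0,0],
    [0,0,0],
  ],
  slide=[
    [0,0,-0.3],
    [0,0,0],
    [0,0,0],
    [0,0,0],
    [0,0,0],
    [0,0,0],
  ],
  gripper=[21,26,32,40,50,50],
)

```text
t: 14.15
position: [0.4996, 0.265, 0.0469]
orientation: [3.142, 0.0, -0.945]
force: [-0.1, -0.0, -0.4]
opening: 0.0495
```

```bash
python3 - <<'E'
from h import *
w=snap("wrist","12");s=snap("scene","12"); st=s["s"]; print(st["t"],st["position"],st["orientation"],st["force"],st["opening"],st["ft_torque"])
a=np.zeros((480,790,3),np.uint8); a[:,:390]=cv2.resize(w["img"][140:300,220:350],(390,480)); a[:,400:790]=cv2.resize(s["img"][180:240,360:410],(390,480)); cv2.imwrite("pics/m12.png",a[:,:,::-1])
E
```

```text
14.25 [0.49964662 0.26495884 0.0469585 ] [-3.14150456e+00  5.91180802e-05 -9.44858529e-01] [ 0.0163214  -0.3922272  -0.21379923] 0.04973024764748016 [-0.00565336 -0.01834851 -0.01304854]
```

View pics/m12.png

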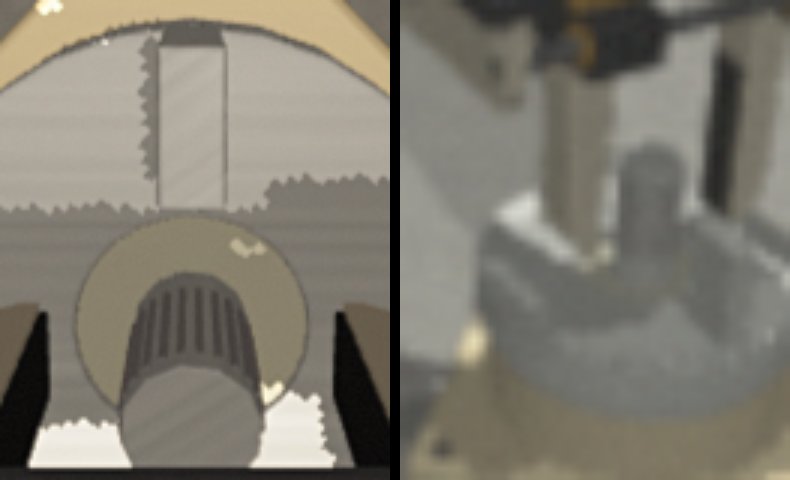

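Request:
step_arm(
  turn=[
    [0,0,0],
    [0,0,0],
    [0,0,0],
    [0,0,0],
    [0,0,0],
    [0,0,0],
    [0,0,0],
  ],
  slide=[
    [0,0,-10],
    [0,0,-20],
    [0,0,-25],
    [0,0,-25],
    [0,25,-10],
    [0,20,0],
    [0,0,0],
  ],
  gripper=[50,50,50,50,50,50,50],
)

```text
t: 15.12
position: [0.4626, 0.2379, 0.1379]
orientation: [-3.141, -0.0, -0.945]
force: [-0.8, 0.2, 0.6]
opening: 0.0499
```

Request:
step_arm(
  turn=[
    [0,0,0],
  ],
  slide=[
    [0,0,0],
  ],
  gripper=[50],
)

```text
t: 15.25
position: [0.4641, 0.2392, 0.1375]
orientation: [-3.14, 0.0, -0.945]
force: [0.0, -0.4, 0.4]
opening: 0.0501
```

```bash
python3 - <<'E'
from h import *
w=snap("wrist","13");s=snap("scene","13"); st=s["s"]; print(st["t"],st["position"],st["orientation"],st["force"],st["opening"])
crop(s,360,170,425,230,12,"pics/s13b.png"); crop(w,200,80,370,290,3,"pics/w13c.png")
E
```

```text
15.35 [0.46391794 0.23922048 0.13700732] [-3.14068962e+00  1.42066275e-04 -9.44691784e-01] [-0.48134984 -0.48503733  0.65132682] 0.0497905602296439
```

View pics/s13b.png

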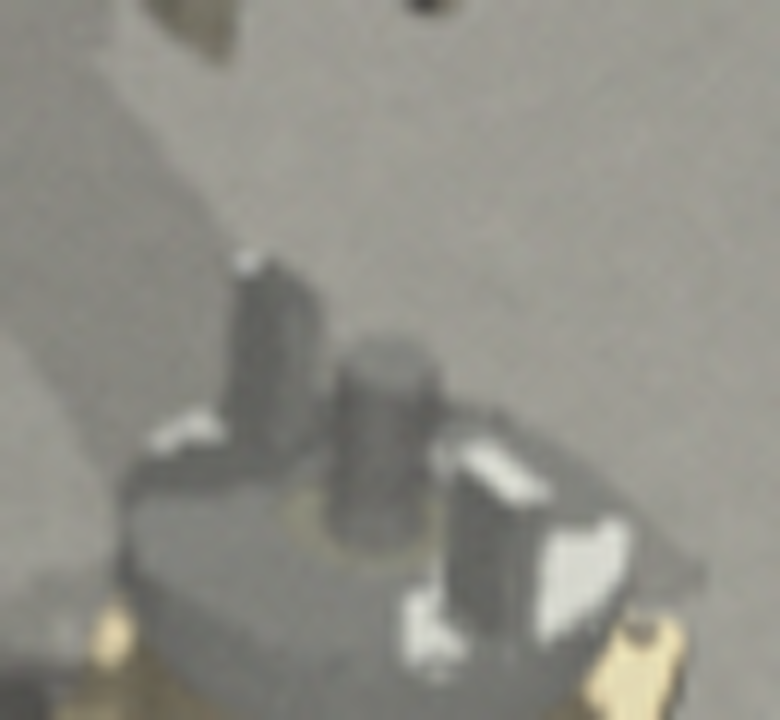

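View pics/w13c.png

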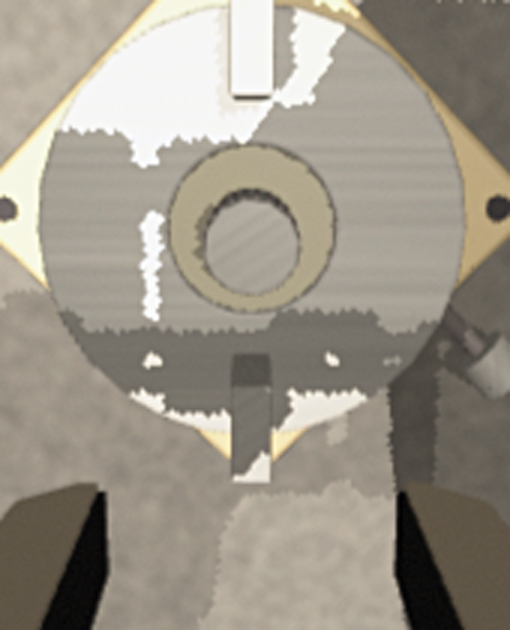

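```bash
python3 - <<'E'
from h import *
w=pickle.load(open("wrist13.pkl","rb")); st=w["s"];p=st["position"];R=toolR(st)
f=lambda q,z:((R.T@(onz(w,((q[0]+.5)/3-.5+200,(q[1]+.5)/3-.5+80),z)-p))*1000).round(1)
print("ear",f((251.5,435),.108),f((251.5,388),.108),f((251.5,482),.108),f((232,435),.108),f((271,435),.108)); print("knob",f((253,245),.112),f((253,193),.112),f((253,296),.112),f((206,245),.112),f((299,245),.112)); print("hole",f((253.5,228),.07)); print("far ear",f((252.5,20),.108),f((252.5,95),.108))
E
```

```text
ear [-0.9  3.1 29.2] [-0.9 -8.5 29.2] [-0.9 15.  29.2] [-5.6  3.1 29.2] [ 3.8  3.1 29.2]
knob [ -0.6 -42.7  25.3] [ -0.6 -54.2  25.3] [ -0.6 -31.2  25.3] [-11.1 -42.7  25.3] [  9.8 -42.7  25.3]
hole [ -0.4 -42.5  67.3]
far ear [ -0.7 -90.9  29.3] [ -0.7 -75.3  29.3]
```

Request:
step_arm(
  turn=[
    [0,0,0],
    [0,0,0],
    [0,0,0],
    [0,0,0],
    [0,0,0],
    [0,0,0],
    [0,0,0],
    [0,0,0],
  ],
  slide=[
    [-0.7,0,0],
    [0,0,15],
    [0,0,25],
    [0,0,20],
    [0,0,15],
    [0,0,10],
    [0,0,5],
    [0,0,0],
  ],
  gripper=[40,40,40,40,40,40,40,40],
)

```text
t: 16.35
position: [0.4628, 0.2392, 0.047]
orientation: [-3.141, 0.0, -0.945]
force: [0.6, 0.5, -0.7]
opening: 0.04
```

```bash
python3 - <<'E'
from h import *
w=snap("wrist","14");s=snap("scene","14"); st=s["s"]; print(st["t"],st["position"],st["orientation"],st["force"],st["opening"])
a=np.zeros((480,790,3),np.uint8); a[:,:390]=cv2.resize(w["img"][140:300,220:350],(390,480)); a[:,400:790]=cv2.resize(s["img"][170:230,360:410],(390,480)); cv2.imwrite("pics/m14.png",a[:,:,::-1])
E
```

```text
16.45 [0.46315626 0.23939312 0.04745953] [-3.14039107e+00 -6.71333641e-05 -9.44967085e-01] [ 0.15394534 -0.81327102  0.74751618] 0.03997265647545762
```

View pics/m14.png

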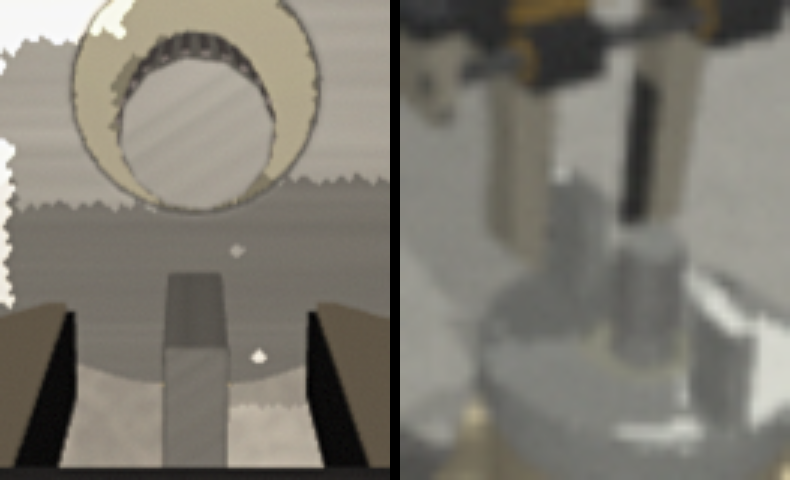

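Request:
step_arm(
  turn=[
    [0,0,0],
    [0,0,0],
    [0,0,0],
    [0,0,0],
    [0,0,0],
    [0,0,0],
    [0,0,0],
  ],
  slide=[
    [0.8,0,2],
    [0,0,2],
    [0,0,0],
    [0,0,0],
    [0,0,0],
    [0,0,0],
    [0,0,0],
  ],
  gripper=[40,30,20,14,12,10,8],
  squeeze=10,
)

```text
t: 17.32
position: [0.4632, 0.2385, 0.043]
orientation: [-3.141, 0.0, -0.945]
force: [0.1, 0.4, 0.4]
opening: 0.0098
```

Request:
step_arm(
  turn=[
    [0,0,0],
    [0,0,0],
    [0,0,0],
    [0,0,0],
  ],
  slide=[
    [0,0,0],
    [0,0,0],
    [0,0,0],
    [0,0,0],
  ],
  gripper=[0,0,0,0],
  squeeze=58,
)

```text
t: 17.82
position: [0.4632, 0.2385, 0.043]
orientation: [-3.141, 0.0, -0.945]
force: [0.3, -0.3, 0.2]
opening: 0.0094
```

```bash
python3 - <<'E'
from h import *
w=snap("wrist","15");s=snap("scene","15"); st=s["s"]; print(st["t"],st["position"],st["orientation"],st["force"],st["opening"],st["ft_torque"])
a=np.zeros((480,790,3),np.uint8); a[:,:390]=cv2.resize(w["img"][140:300,220:350],(390,480)); a[:,400:790]=cv2.resize(s["img"][170:230,360:410],(390,480)); cv2.imwrite("pics/m15.png",a[:,:,::-1])
E
```

```text
17.925 [0.46320419 0.23854008 0.04303723] [-3.14147872e+00  7.92368397e-05 -9.44839092e-01] [-0.54141186  0.15456835  1.25641714] 0.009776775791824788 [0.03661791 0.04933634 0.07136857]
```

View pics/m15.png

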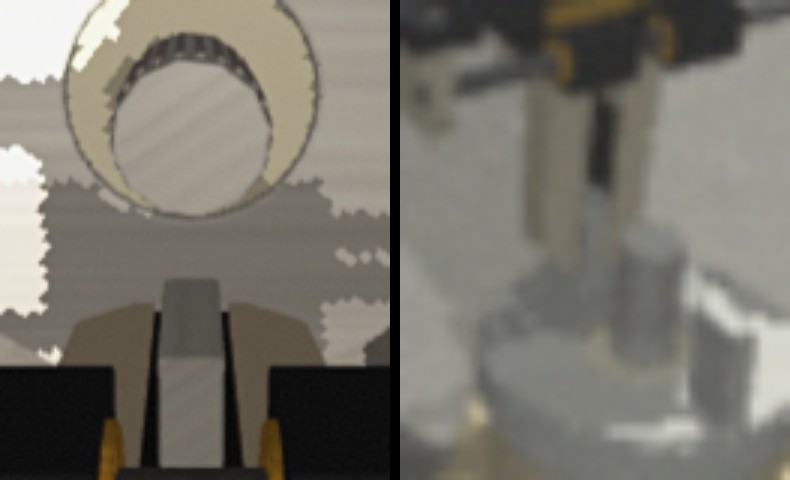

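Request:
step_arm(
  turn=[
    [0,0,0],
    [0,0,0],
    [0,0,0],
    [0,0,0],
    [0,0,0],
    [0,0,0],
  ],
  slide=[
    [0,0,-1],
    [0,0,-2],
    [0,0,-3],
    [0,0,-3],
    [0,0,-3],
    [0,0,0],
  ],
  gripper=[0,0,0,0,0,0],
)

```text
t: 18.68
position: [0.4634, 0.2386, 0.0553]
orientation: [-3.141, -0.0, -0.945]
force: [0.2, -0.2, -1.8]
opening: 0.0097
```

```bash
python3 - <<'E'
from h import *
w=snap("wrist","16");s=snap("scene","16"); st=s["s"]; print(st["t"],st["position"],st["orientation"],st["force"],st["opening"],st["ft_torque"])
a=np.zeros((480,790,3),np.uint8); a[:,:390]=cv2.resize(w["img"][80:300,195:374],(390,480)); a[:,400:790]=cv2.resize(s["img"][180:240,360:410],(390,480)); cv2.imwrite("pics/m16.png",a[:,:,::-1])
E
```

```text
18.775 [0.46318212 0.23846955 0.05502289] [-3.14155999e+00  5.71873240e-05 -9.44955227e-01] [ 0.66411913 -0.16754435 -1.2469771 ] 0.009524913264706072 [-0.03355898  0.10139528  0.00258687]
```

View pics/m16.png

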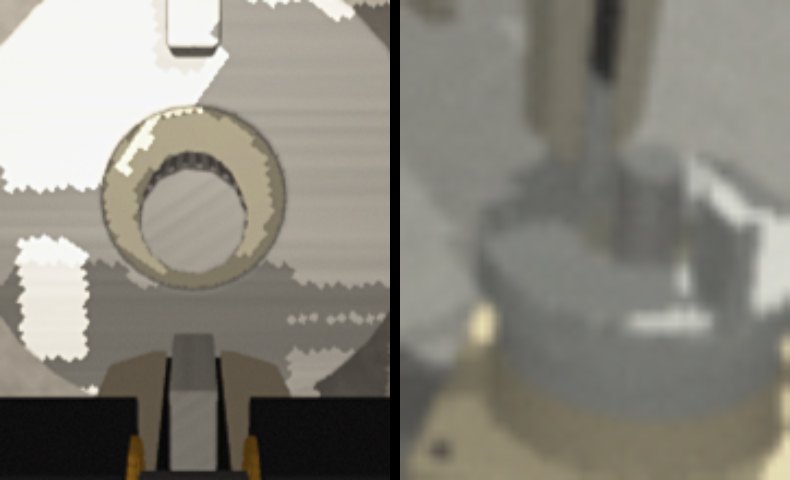

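Request:
step_arm(
  turn=[
    [0,0,0],
    [0,0,0],
    [0,0,0],
    [0,0,0],
    [0,0,0],
    [0,0,0],
    [0,0,0],
    [0,0,0],
    [0,0,0],
    [0,0,0],
  ],
  slide=[
    [0,0,-4],
    [0,0,-8],
    [0,0,-12],
    [0,0,-14],
    [0,0,-16],
    [0,0,-16],
    [0,0,-14],
    [0,0,-8],
    [0,0,-3],
    [0,0,0],
  ],
  gripper=[0,0,0,0,0,0,0,0,0,0],
)

```text
t: 20.02
position: [0.463, 0.2384, 0.1499]
orientation: [3.141, 0.0, -0.945]
force: [-0.3, -0.4, -2.3]
opening: 0.0095
```

Request:
step_arm(
  turn=[
    [0,0,0],
    [0,0,0],
    [0,0,0],
    [0,0,0],
  ],
  slide=[
    [0,0,0],
    [0,0,0],
    [0,0,0],
    [0,0,0],
  ],
  gripper=[0,0,0,0],
)

```text
t: 20.52
position: [0.4632, 0.2384, 0.1499]
orientation: [3.141, 0.0, -0.945]
force: [0.7, 0.0, -2.4]
opening: 0.0097
```

```bash
python3 - <<'E'
from h import *
w=snap("wrist","17");s=snap("scene","17");t=snap("top","17"); st=s["s"]; print(st["t"],st["position"],st["orientation"],st["force"],st["opening"],st["ft_torque"],np.abs(st["qvel"]).max())
crop(s,350,130,430,240,5,"pics/s17.png"); crop(w,165,60,405,300,3,"pics/w17.png")
E
```

```text
20.625 [0.46321199 0.23846935 0.14995988] [ 3.14158562e+00  7.52907866e-05 -9.44951538e-01] [ 0.17883875  0.37270993 -2.08283755] 0.009524501437571222 [-0.08226888  0.11139186 -0.04696992] 0.0014971733560381296
```

View pics/s17.png

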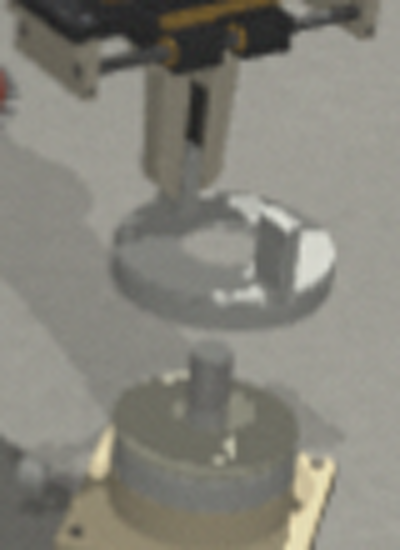

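View pics/w17.png

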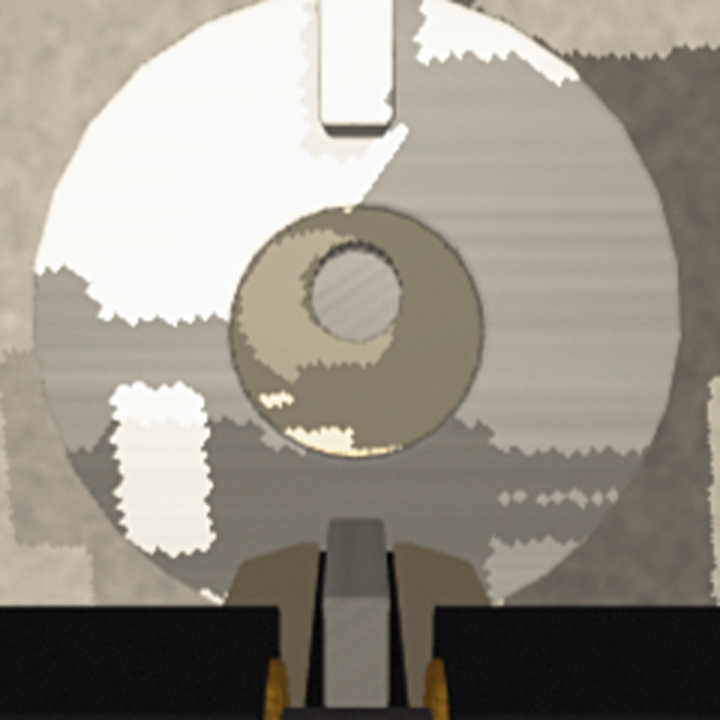

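View pics/top17.png

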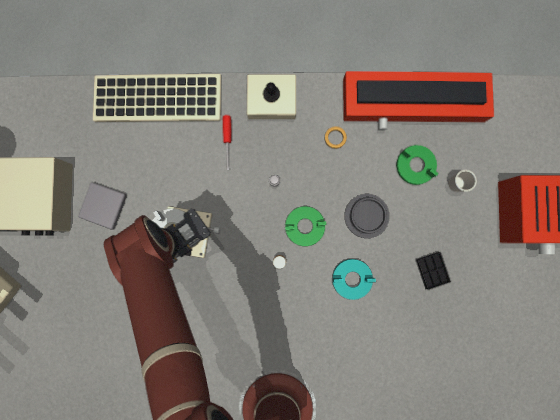

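```bash
python3 - <<'E'
from h import *
w=pickle.load(open("wrist17.pkl","rb"));s=pickle.load(open("scene17.pkl","rb"));t=pickle.load(open("top17.pkl","rb"));t0=pickle.load(open("top0.pkl","rb"))
print("knob tri",tri(w,((355.5)/3-.5+165,(295.5)/3-.5+60),s,(210.5/5-.5+350,353.5/5-.5+130)))
crop(s,365,190,420,240,12,"pics/s17b.png")
d=cv2.absdiff(t["img"],t0["img"]).max(2)>40
n,l,st,c=cv2.connectedComponentsWithStats(d.astype(np.uint8))
print([(st[i,:5].tolist()) for i in range(1,n) if st[i,4]>6])
E
```

```text
knob tri (array([0.49746687, 0.26482022, 0.10775286]), np.float64(0.0001569682770715241))
[[104, 191, 139, 229, 13438], [355, 193, 4, 4, 8], [349, 193, 41, 42, 1215], [219, 196, 4, 7, 13], [235, 237, 20, 29, 146], [227, 249, 4, 6, 8], [234, 249, 5, 5, 12], [292, 250, 226, 140, 7614], [231, 255, 5, 6, 12], [236, 255, 6, 7, 19], [244, 255, 22, 15, 77], [265, 261, 6, 6, 9], [237, 265, 8, 15, 36], [272, 267, 4, 5, 8], [240, 271, 11, 15, 46], [257, 273, 9, 11, 33], [268, 274, 10, 4, 12], [273, 278, 7, 17, 36], [264, 281, 8, 5, 12], [251, 282, 5, 7, 12], [243, 285, 5, 5, 9], [254, 287, 11, 14, 36], [262, 287, 12, 12, 40], [250, 294, 3, 5, 7], [269, 297, 11, 16, 47], [265, 300, 5, 4, 7], [500, 301, 60, 65, 2130], [258, 302, 6, 9, 26], [250, 304, 7, 7, 19], [251, 310, 6, 9, 16], [278, 310, 6, 18, 35], [256, 313, 11, 19, 56], [266, 316, 4, 5, 9], [265, 317, 18, 19, 73], [282, 326, 5, 4, 9], [274, 331, 13, 21, 66], [259, 332, 13, 30, 109], [269, 334, 3, 5, 8], [284, 343, 6, 9, 19], [268, 349, 3, 8, 11], [270, 351, 21, 12, 84], [263, 362, 8, 8, 17], [533, 386, 27, 34, 473], [312, 397, 3, 4, 7]]
```

View pics/s17b.png

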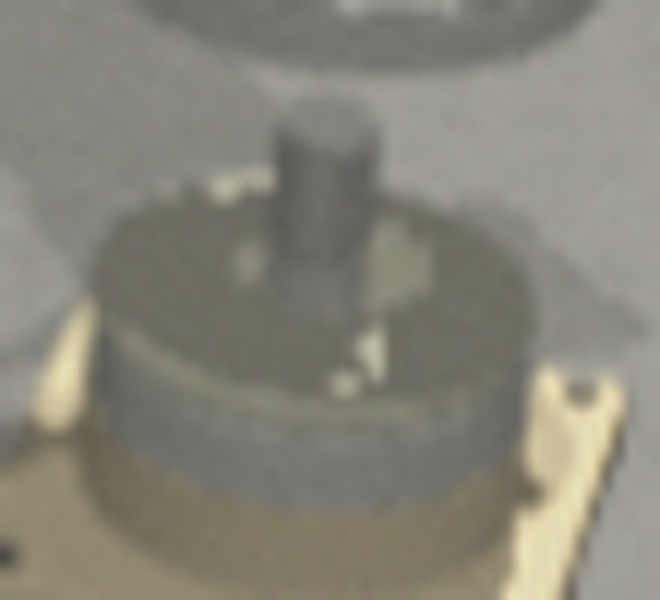

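```bash
python3 - <<'E'
from workcell import bot,status
print(bot.finish_job()); s=status.state(); print(s["t"],s["position"],s["opening"])
E
```

```text
the job is handed in; nothing more can be done
None
the job is handed in; nothing more can be done
```

I carried the double lid by its knob from the stand to the chuck, lowered it until the inner lid was seated, and let go of the knob. I then lifted the hood off alone by its robot-side ear and handed the job in at about 20.6 s, with the hood held still.

**First try on the knob:** it closed on air above the knob, because the real finger tips sit about 35 mm short of the reported TCP. Nothing was disturbed, and I corrected the height from the images.

**Seating:** the downward load turned into about 6 N of upward contact. That happened at the tool height expected from the stand (0.0477 m), so I took the inner lid as seated.

**Last checks:**
- **Inner lid:** it looks level and flush on the chuck rim.
- **Hood:** it is level and over the chuck. Its lower edge is about 45 mm above the knob top, computed from the lift height.
- **Grip:** the opening was 9.5 mm on the 10 mm ear, and the joints were at rest.
- **Bench:** in the top view only the assembly, the arm and shadows had changed.
- **Disagreements:** the wrist camera's scale ran about 2% small. The two-view knob height came out 4 mm under nominal (0.108 m against 0.112 m), which I put down to calibration and pixel error.

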